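Lock the screw jack's nut with the wrench as a counter-hold

ROBOT

A 6-joint arm with a two-finger parallel gripper is mounted at the origin on the work surface. World frame = base frame: x ahead of the robot, y to its left, z up, the work surface at z = 0. Lengths are in mm, angles in degrees, forces in N, time in s.
With the tool pointing down it reaches from about 300 to 850 mm from the base axis. Payload 4.2 kg.
Tool frame: the origin (TCP) lies midway between the tips of the shut fingers; the grasp point (between the pads) lies env.grasp_offset behind it (env.grasp_offset is the distance from the TCP to the grasp point, in mm); y points along the fingers, x is the direction in which the jaws open and shut, and the axes are right-handed (so a half turn about y gives the same grasp; the last joint's range is limited). The gripper opens to 91 mm and grips with 3 to 60 N. Pads are 32 mm wide; open, the fingers measure 118 mm over their backs; the gripper's body (76 mm by 178 mm) begins 60 mm behind the grasp point.
Start: joints at [73.281, 18.312, 89.639, -0, 72.044, -1.146], TCP at [154.37, 553.907, 213.976] pointing down, gripper open.
Joint ranges: [-177.97, 177.97], [-48.28, 115.42], [12.27, 149.76], [-77.06, 257.06], [2.81, 150.46], [-146.56, 146.56]. Speed limits (degrees/s): [147.25, 147.25, 180, 180, 180, 180].

INTERFACE

Orientations are given as [roll, pitch, yaw] about the fixed x, y, z axes, in that order (R = Rz(yaw) Ry(pitch) Rx(roll)).
In Python, from workcell import state, vision, job, env gives the robot as it stands.
- The arm moves only by the shell command python3 -m handwheel 'ROWS' [FORCE]. ROWS is JSON, a list of rows, each a list of 3 entries, a list of its own where there are three numbers: the finger opening in cm, from 0 to 9.12, then the shift along the tool's x, y, z in cm, then the turn about the tool's y in degrees. A call has 1 to 10 rows; each row is the pose to reach, as a shift and turn from the pose measured when the call began, along the tool's axes at that moment; what a row does not reach only later rows make up. A row lasts 1/10 s, in which the tool goes at most 50 mm and 8.59 degrees, less where a joint would pass 70% of its speed; a pose out of reach is approached as far as the arm can. A call with a gripper value outside its range is refused whole. The fingers move at their own pace and stop on an object; FORCE is the grip in N (left out, the last holds). Time passes only in rows, so rows that repeat a pose let the fingers close. It gives the time, the measured TCP pose, the force and the opening at its end, in the units of the state.
- state(): the state, without advancing time (a new reading comes with each control period).
- vision.grab_frame(name): name is "scene" or "top" or "wrist"; returns the picture (480x640x3 uint8, red, green, blue); there is no depth.
- vision.camera_model(name): a dict with "fov_y" (degrees; the focal length in pixels is half the picture's height over the tangent of half this angle, whatever the lens; pixels are square), "cx", "cy" (the principal point, pixels), "extrinsics" (4x4, takes a point from world to camera coordinates). Camera axes: x right, y up, looking along -z (the intrinsics and any distortion apply to the point x, -y, -z); pixel columns grow to the right and rows downward; lengths in mm; the calibration is good to about 2 mm. A picture is of the moment at which its call begins: read the wrist's pose just before it. camera_model takes no time and is no camera call; for the wrist camera it gives the pose at the moment of the call.
- job.job_done(): hands the job in, once; it reports no verdict.
The state is a dict: "time_s": time; "qpos": joint angles; "qvel": joint speeds; "effort": joint torques, N m; "ee_pos": TCP position; "ee_rot": TCP orientation; "force": force on the tool from outside, world axes, zero at the start; "torque": the same for the moment, N m; "gripper_width": finger opening in mm.
Only numpy, scipy, OpenCV 4.12 (cv2) and the standard library are available. Lean on these libraries where they do the work, as an engineer would, in place of code of your own. Each camera call takes 0.05 s, during which the arm holds its last target.

TASK

Lock the screw jack without changing its setting: put the open-ended wrench on the spindle's square head with its handle lying in the fork, so that the spindle cannot turn, then swing the locknut's lever clockwise (seen from above) until it stops, fully tight. Finally take the wrench off and lay it flat across the two battens of its wooden tool rest again, roughly centred. Apart from the small play of the wrench the spindle must not turn along with the nut at any time, and the other things on the bench are to be left where they are.

Things in the scene. Friction and masses are not known exactly. Their poses are not given: they have to be found in the camera images.
- jack: Screw jack screwed to the bench (it does not move, but stands elsewhere each time, turned up to 0.4 rad). Wooden base plate 215 x 100 x 12 mm. Origin on the bench surface, on the vertical spindle axis; z up; its x axis points from the fork to the spindle (the fork lies at x = -135 mm, the plate runs from x = -165 to +50 mm). A round steel boss of 48 mm rises to z = 40 mm and carries locknut and spindle.
- square_head (a point): Point on the spindle axis at the foot of the square head, on top of the spindle's round collar (48 mm diameter, z = 70 mm over the bench): the wrench's underside rests here. The square head above it is 24 x 24 mm, 18 mm high (z = 70 to 88 mm), its faces parallel to the jack's x and y at the start, with an 8 mm cone on top (to z = 96 mm). Turns with the spindle.
- spindle (a joint): Rotation of the spindle in the jack (rad, 0 at the start, positive anticlockwise from above). It has no stop and turns lightly (0.12 N m); the locknut grips it harder (0.35 N m), so unless it is held it goes round with the nut. The jack's setting counts as changed beyond 0.35 rad either way. With the wrench fitted some 0.1 to 0.15 rad of play remains until the handle bears on a prong of the fork, so the lever swings that much further before the nut is tight.
- locknut (a joint): Rotation of the locknut RELATIVE TO THE SPINDLE (rad): 0 loose, grows clockwise from above, hard stop at 1.6 = fully tight (tight counts from 1.52). Starts between 0 and 0.7. Friction 0.35 N m, about 3.5 N at the lever's grip; it stays where it is left. The lever's bearing in the jack's frame, anticlockwise from the jack's +x, is 0.75 + spindle - locknut.
- lever_grip (a point): Centre of the upright black round grip (18 mm diameter, from z = 66 to 108 mm) at the end of the locknut's lever, 105 mm from the spindle axis; this point at z = 95 mm. The lever itself is a level 12 mm round bar at z = 49 mm from the hexagonal nut (42 mm across flats, z = 40 to 58 mm).
- fork (a point): Centre of the jack's fork, on the top of its ledge, z = 70 mm, 135 mm from the spindle axis on the jack's -x side. Axes as the jack's. The ledge (16 mm along x, 62 mm along y) carries the handle; two square prongs (16 x 12 mm, up to z = 96 mm) stand on it with 30 mm between them; the handle lies between them.
- wrench: Loose steel open-ended wrench, 12 mm thick, 222 mm long, 0.35 kg. Origin at the middle of the jaw opening, on the underside; z up as it lies. The jaw opens towards its +x: two prongs from x = -15 to +17 mm, 26.4 mm apart; throat at x = -14 mm; head 50 mm wide. The straight handle runs along -x from x = -28 to -205 mm, 20 mm wide.
- wrench_handle (a point): Point in the middle of the wrench's handle at its centre of mass: x = -80 mm from the wrench's origin, mid-thickness. Good place to grip: across the 20 mm width. Axes as the wrench's.
- wrench_tail (a point): Point on the underside of the wrench's handle at x = -135 mm: lies at the fork's centre when the wrench is fitted.
- rest_top (a point): Middle of the wooden tool rest, at the height of the tops of its battens (z = 32 mm over the bench). Fixed, in another place each time, to the left or right of the jack. Two dark battens (14 mm wide, 90 mm long along the rest's y, 22 mm high) stand at x = -60 and +60 mm of this point on a board 200 x 90 x 10 mm. The wrench lies along the rest's x across both, wrench_handle near the middle, jaw towards the rest's +x.
- offcut: Loose pine offcut 130 x 70 x 35 mm, bystander. Origin under its centre.
- glue: Loose white glue bottle, 58 mm diameter, 150 mm tall, bystander. Origin under its centre.
- tape: Loose black tape measure, 66 x 34 x 62 mm, bystander. Origin under its centre.
There are look-alikes about, which are no part of the job. Of the things shaped like the wrench, the steel one is meant. Leave any blue look-alike of the part that bears rest_top alone.

How it is judged:
By the outcome, as a careful person would: the job done as asked, in the order asked, and still so for the second after the job is handed in, with the robot touching nothing.
It also fails if it takes over 72 s, if anything falls off the work surface, if the arm or the gripper's body presses on something with over 40 N, if the wrist force passes 120 N, or if a joint passes its speed limit or range.

## Working session

There is one attempt and no reset: what is moved stays moved. The work goes in short steps, Python scripts to look and compute and a shell command to move; the robot and the scene stay as the last step left them, time stands still between calls to the robot, and variables do not carry over. Pictures are saved under pics/ and viewed, and the job is handed in when it is done.

```bash
ls; mkdir -p pics
python3 - <<'E'
from workcell import state, vision, job, env
import cv2
s=state(); print(s['time_s'],s['ee_pos'],s['ee_rot'],s['gripper_width'],env.grasp_offset)
for n in("scene","top","wrist"):
    c=vision.camera_model(n); print(n,c)
    cv2.imwrite(f"pics/{n}0.png",vision.grab_frame(n)[:,:,::-1])
E
```

```text
pics
0.0 [154.24172806 553.43190619 213.13994787] [-89.99870094   0.09733422  74.42499678] 91.19400171197421 18.8
scene {'fov_y': 48.810531865252415, 'cx': 332.5616513964137, 'cy': 241.78979940534643, 'extrinsics': array([[ 4.52136071e-01,  8.91890089e-01, -1.02490017e-02,
        -2.24165461e+02],
       [-7.15235177e-01,  3.69399957e-01,  5.93280974e-01,
         3.25406323e+02],
       [ 5.32927401e-01, -2.60913282e-01,  8.04930211e-01,
        -1.73721768e+03],
       [ 0.00000000e+00,  0.00000000e+00,  0.00000000e+00,
         1.00000000e+00]])}
top {'fov_y': 46.15603655293325, 'cx': 312.81804741630333, 'cy': 241.79374957426043, 'extrinsics': array([[-2.47274281e-02, -9.99541356e-01,  1.74823339e-02,
        -1.47944920e+01],
       [ 9.98108330e-01, -2.36997814e-02,  5.67281452e-02,
        -5.49967195e+02],
       [-5.62877997e-02,  1.88520042e-02,  9.98236588e-01,
        -1.66505714e+03],
       [ 0.00000000e+00,  0.00000000e+00,  0.00000000e+00,
         1.00000000e+00]])}
wrist {'fov_y': 70.6834364863474, 'cx': 316.6686897549461, 'cy': 245.34124832350855, 'extrinsics': array([[ 2.68012820e-01,  9.63414960e-01, -8.62301905e-04,
        -5.75305164e+02],
       [-9.31613751e-01,  2.58937753e-01, -2.55043248e-01,
         2.86486974e+01],
       [-2.45489198e-01,  6.91581926e-02,  9.66929262e-01,
        -3.90071564e+02],
       [ 0.00000000e+00,  0.00000000e+00,  0.00000000e+00,
         1.00000000e+00]])}
```

View pics/top0.png

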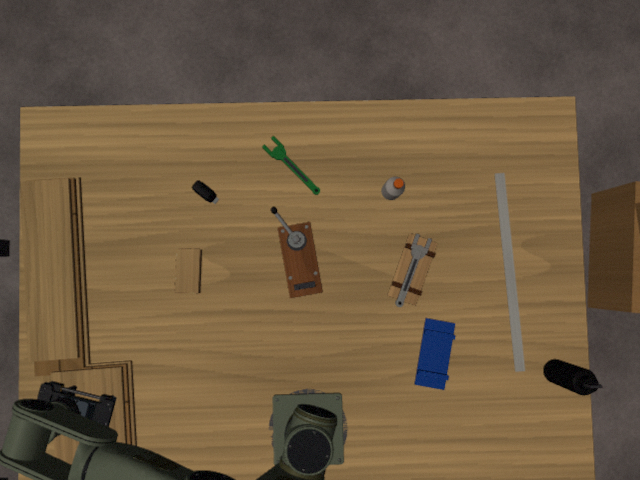

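View pics/scene0.png

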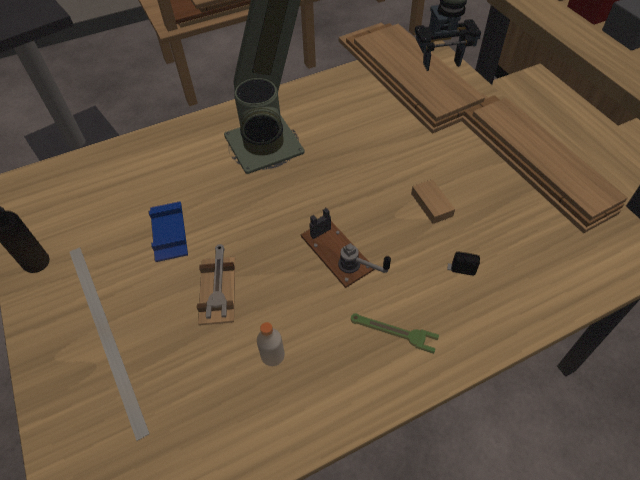

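View pics/wrist0.png

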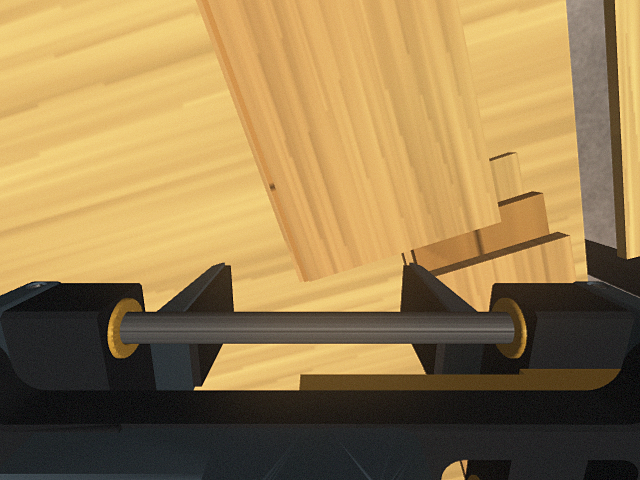

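```bash
cat > h.py <<'E'
import numpy as np, cv2, math
from workcell import state, vision, job, env
def cam(n):
    c=vision.camera_model(n); f=240/math.tan(math.radians(c['fov_y']/2))
    return f,c['cx'],c['cy'],np.array(c['extrinsics'])
def proj(c,p):
    f,cx,cy,E=c; q=E[:3,:3]@np.array(p,float)+E[:3,3]
    return np.array([cx+f*q[0]/-q[2], cy-f*q[1]/-q[2]])
def ray(c,u,v,z):
    f,cx,cy,E=c; R=E[:3,:3]; o=-R.T@E[:3,3]
    d=R.T@np.array([(u-cx)/f,-(v-cy)/f,-1]); return o+d*(z-o[2])/d[2]
def crop(img,x0,y0,x1,y1,k,name):
    cv2.imwrite(name,cv2.resize(img[y0:y1,x0:x1],None,fx=k,fy=k,interpolation=cv2.INTER_CUBIC))
E
python3 - <<'E'
from h import *
t=cv2.imread('pics/top0.png'); s=cv2.imread('pics/scene0.png')
a=cv2.resize(t[190:310,250:350],None,fx=5,fy=5,interpolation=cv2.INTER_CUBIC)[:600,:400]
crop(t,260,195,340,305,5,'pics/tj.png'); crop(t,375,225,455,315,6,'pics/tr.png')
crop(s,290,200,410,290,6,'pics/sj.png'); crop(s,180,230,260,330,6,'pics/sr.png')
E
```

```text
(no output)
```

View pics/tj.png

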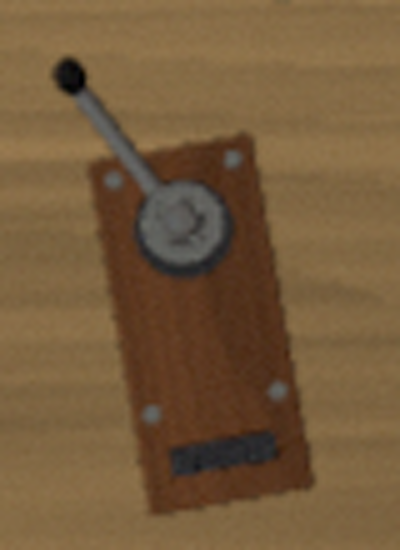

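View pics/tr.png

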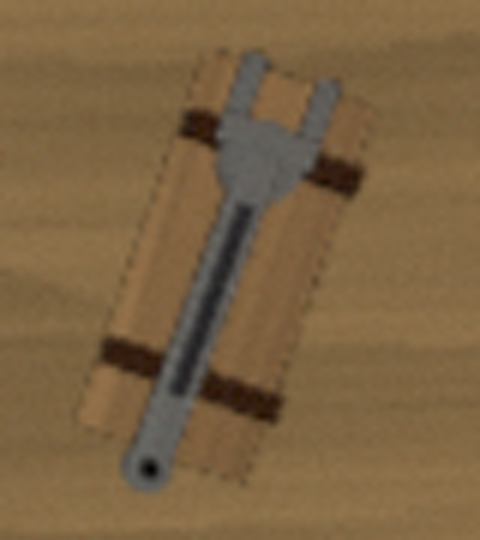

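View pics/sj.png

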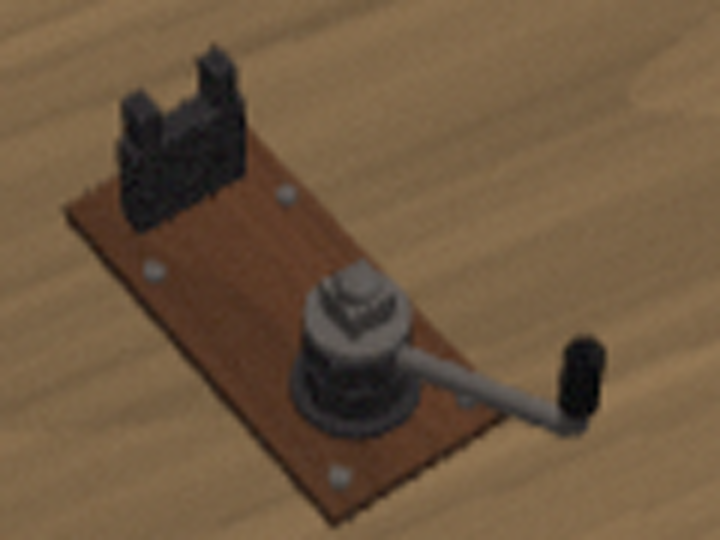

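View pics/sr.png

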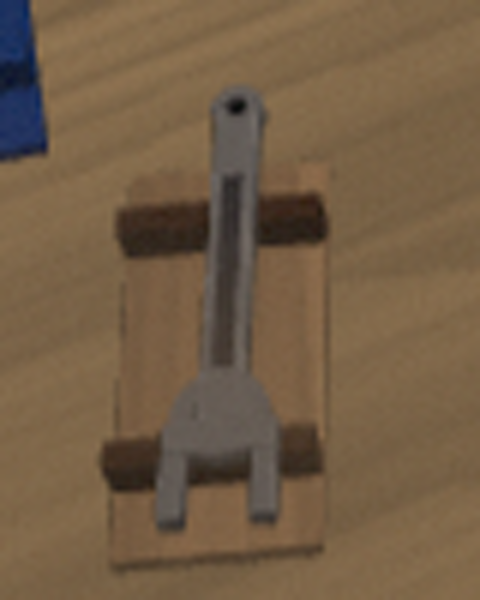

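Run:
```python
from h import *
t=cam('top'); s=cam('scene')
T=lambda x,y,z,ox=260,oy=195,k=5: ray(t,ox+(x+.5)/k-.5,oy+(y+.5)/k-.5,z)
S=lambda x,y,z,ox,oy,k=6: ray(s,ox+(x+.5)/k-.5,oy+(y+.5)/k-.5,z)
np.set_printoptions(precision=1,suppress=True)
c=[T(92,165,12),T(250,135,12),T(312,487,12),T(152,513,12)]
for p in c: print(p)
print('yaw',[math.degrees(math.atan2(*(a-b)[[1,0]])) for a,b in((c[0],c[3]),(c[1],c[2]))],[np.linalg.norm(c[i]-c[i-1]) for i in range(4)])
print('collar',T(183,222,70),'cone',T(180,217,96),'grip top',T(69,75,108))
print('fork ledge', T(224,453,70))
d=[S(68,210,12,290,200),S(335,522,12,290,200),S(515,415,12,290,200)]
print('S corners BR? ',d,'collar',S(357,312,70,290,200),'griptop',S(583,347,108,290,200))
R=lambda x,y,z: T(x,y,z,375,225,6)
print('wrench hole',R(148,468,44),S(235,106,44,180,230))
print('prong tips',R(255,57,44),R(328,85,44),S(170,525,44,180,230),S(264,520,44,180,230))
print('battens',[R(*p,32) for p in((182,122),(362,180),(102,350),(280,408))])
```

```text
[594.7  74.9  12. ]
[610.5 -20.   12. ]
[399.4 -51.8  12. ]
[386.4  43.7  12. ]
yaw [8.524541400135085, 8.557908743480786] [np.float64(210.58739165182874), np.float64(96.26704683576676), np.float64(213.4740847972185), np.float64(96.38740354715898)]
collar [555.6  20.7  70. ] cone [556.9  22.   96. ] grip top [638.   82.7 108. ]
fork ledge [422.    0.2  70. ]
S corners BR?  [array([407.7, -55.6,  12. ]), array([617.6, -23.6,  12. ]), array([604.8,  74.3,  12. ])] collar [558.2  17.8  70. ] griptop [641.   80.4 108. ]
wrench hole [ 363.9 -275.8   44. ] [ 367.5 -280.1   44. ]
prong tips [ 563.3 -335.2   44. ] [ 548.7 -370.7   44. ] [ 557.4 -375.9   44. ] [ 572.9 -340.6   44. ]
battens [array([ 532.8, -300.4,   32. ]), array([ 502. , -388.5,   32. ]), array([ 421.5, -257.1,   32. ]), array([ 390.9, -343.9,   32. ])]
```

```bash
cat >> h.py <<'E'
from scipy.spatial.transform import Rotation as Ro
def pose():
    s=state(); return np.array(s['ee_pos']),Ro.from_euler('xyz',s['ee_rot'],degrees=True).as_matrix()
def delta(p,yaw):
    """tool-axes shift (cm) and turn about tool y (deg) to TCP p, yaw"""
    P,R=pose(); d=R.T@(np.array(p)-P)/10
    y=state()['ee_rot'][2]; t=-((yaw-y+180)%360-180)
    print('shift cm',d.round(2),'turn',round(t,1)); return d,t
E
python3 - <<'E'
from h import *
P,R=pose(); E=cam('wrist')[3]; o=-E[:3,:3].T@E[:3,3]
print('cam in tool',(R.T@(o-P)).round(1),'axis',(R.T@-E[2,:3]).round(3), 'imgright',(R.T@E[0,:3]).round(3))
delta((470,-320,250),68)
delta((450,100,250),68)
E
```

```text
cam in tool [   0.8 -170.8   72.1] axis [ 0.001  0.967 -0.255] imgright [ 1.    -0.001  0.001]
shift cm [-75.67  -3.57 -53.87] turn 6.4
shift cm [-35.75  -3.62 -40.66] turn 6.4
```

```bash
python3 -m handwheel '[[9.1,[-36,-1,-41],6.4],[9.1,[-36,-1,-41],6.4],[9.1,[-36,-1,-41],6.4],[9.1,[-36,-1,-41],6.4],[9.1,[-36,-1,-41],6.4],[9.1,[-36,-1,-41],6.4],[9.1,[-36,-1,-41],6.4],[9.1,[-36,-1,-41],6.4],[9.1,[-75.7,4,-53.9],6.4],[9.1,[-75.7,4,-53.9],6.4]]' 20; python3 -c "
from h import *
delta((470,-320,170),68)"
```

```text
time_s: 1.15
ee_pos: [391.0, 119.0, 212.5]
ee_rot: [-90.0, 0.1, 68.0]
force: [0.7, -0.4, -0.3]
gripper_width: 91.2
shift cm [-37.75   4.31 -23.75] turn 0.0
```

```bash
python3 -m handwheel '[[9.1,[-37.75,4.3,-23.75],0],[9.1,[-37.75,4.3,-23.75],0],[9.1,[-37.75,4.3,-23.75],0],[9.1,[-37.75,4.3,-23.75],0],[9.1,[-37.75,4.3,-23.75],0],[9.1,[-37.75,4.3,-23.75],0],[9.1,[-37.75,4.3,-23.75],0],[9.1,[-37.75,4.3,-23.75],0],[9.1,[-37.75,4.3,-23.75],0],[9.1,[-37.75,4.3,-23.75],0]]' 20; python3 -c "
from h import *
delta((470,-320,170),68)"
```

```text
time_s: 2.15
ee_pos: [470.5, -325.4, 168.5]
ee_rot: [-90.1, 0.2, 67.8]
force: [-0.7, 0.5, 0.1]
gripper_width: 91.3
shift cm [ 0.48 -0.15  0.25] turn -0.2
```

```bash
python3 -m handwheel '[[4,[0.5,0,0.2],0],[4,[0.5,0,0.2],0]]'
python3 - <<'E'
from h import *
import pickle
pickle.dump((cam('wrist'),pose()),open('w1.pkl','wb'))
cv2.imwrite('pics/w1.png',vision.grab_frame('wrist')[:,:,::-1]); print(pose()[0])
E
```

```text
time_s: 2.35
ee_pos: [470.0, -318.7, 168.1]
ee_rot: [-90.0, 0.1, 67.8]
force: [0.5, -0.1, 0.4]
gripper_width: 77.9
[ 470.17997145 -318.48700863  168.45198506]
```

View pics/w1.png

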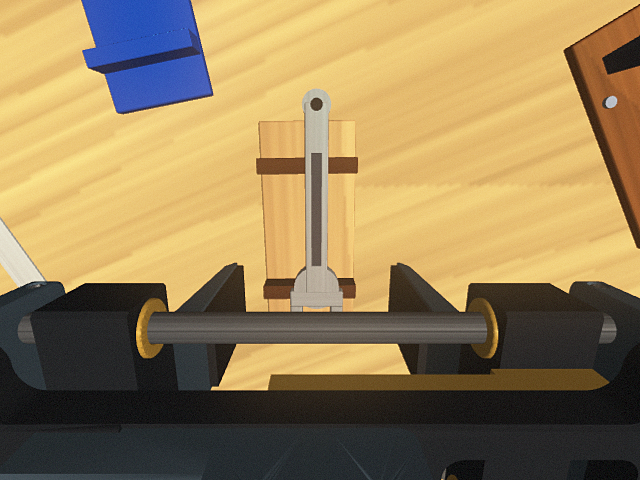

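The wrist view shows the steel wrench lying on the wooden rest: hole at (316,104), handle along column ~316, and batten ends at (257,166)/(357,165) and (263,289)/(355,289). The blue rest at (150,50) and the green wrench are look-alikes, and the grey steel wrench is the right one.

Run:
```python
from h import *
import pickle
c,(P,R)=pickle.load(open('w1.pkl','rb')); np.set_printoptions(precision=1,suppress=True)
im=cv2.imread('pics/w1.png')
r=lambda u,v,z:ray(c,u,v,z)
hl=[r(*p,44) for p in((304,130),(329,130),(304.5,255),(327.5,255))]
print('handle w',[np.linalg.norm(hl[i]-hl[i+1]) for i in(0,2)]); a=(hl[0]+hl[1])/2;b=(hl[2]+hl[3])/2
print('yaw',math.degrees(math.atan2(*(b-a)[[1,0]])),a,b)
print('tail end',r(316,90,44),'hole',r(316,104,44))
B=[r(*p,32) for p in((257,159),(358,158),(263,281),(355,280))]
print('battens',B,[np.linalg.norm(B[0]-B[1]),np.linalg.norm(B[2]-B[3]),np.linalg.norm((B[0]+B[1]-B[2]-B[3])/2)])
crop(im,240,70,400,320,2.4,'pics/w1c.png')
```

```text
handle w [np.float64(20.671380812375435), np.float64(20.879429735363047)]
yaw -22.43208675099487 [ 384. -283.   44.] [ 483.6 -324.1   44. ]
tail end [ 355.6 -271.9   44. ] hole [ 365.3 -275.8   44. ]
battens [array([ 385.9, -340.3,   32. ]), array([ 418.6, -257.8,   32. ]), array([ 491.7, -382.7,   32. ]), array([ 524.2, -300.2,   32. ])] [np.float64(88.73125359476337), np.float64(88.7058499674417), np.float64(113.92421619900188)]
```

View pics/w1c.png

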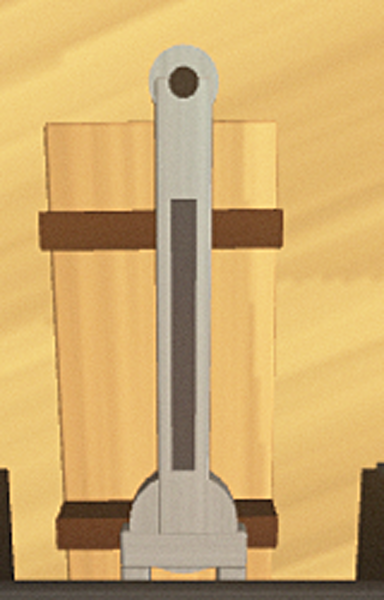

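```bash
python3 -m handwheel '[[7,[0,0,0],40],[7,[0,0,0],40],[7,[0,0,0],40],[7,[0,0,0],40],[7,[0,0,0],90],[7,[0,0,0],90],[7,[0,0,0],90],[7,[0,0,0],90],[7,[0,0,0],90],[7,[0,0,0],90]]'; python3 -m handwheel '[[7,[0,0,0],40],[7,[0,0,0],40],[7,[0,0,0],40],[7,[0,0,0],40],[7,[0,0,0],92],[7,[0,0,0],92],[7,[0,0,0],92],[7,[0,0,0],92],[7,[0,0,0],92],[7,[0,0,0],92]]'; python3 -c "
from h import *
delta((471,-320,130),-112.4)"
```

```text
time_s: 3.4
ee_pos: [470.3, -316.7, 169.1]
ee_rot: [-90.1, -0.0, -18.4]
force: [0.1, 0.2, -0.6]
gripper_width: 70.1
time_s: 4.4
ee_pos: [470.3, -315.1, 169.7]
ee_rot: [-90.0, -0.1, -104.3]
force: [0.2, 0.5, -0.9]
gripper_width: 70.2
shift cm [0.45 3.97 0.18] turn 8.1
```

```bash
python3 -m handwheel '[[7,[0.4,2,0.2],8.1],[7,[0.4,2,0.2],8.1],[7,[0.4,2,0.2],8.1]]'
python3 - <<'E'
from h import *
import pickle
pickle.dump((cam('wrist'),pose()),open('w2.pkl','wb'))
cv2.imwrite('pics/w2.png',vision.grab_frame('wrist')[:,:,::-1]); print(pose()[0])
E
```

```text
time_s: 4.7
ee_pos: [471.1, -318.3, 150.1]
ee_rot: [-90.0, -0.1, -112.2]
force: [0.7, 0.6, 0.7]
gripper_width: 70.0
[ 471.47769353 -318.7610196   150.44234943]
```

View pics/w2.png

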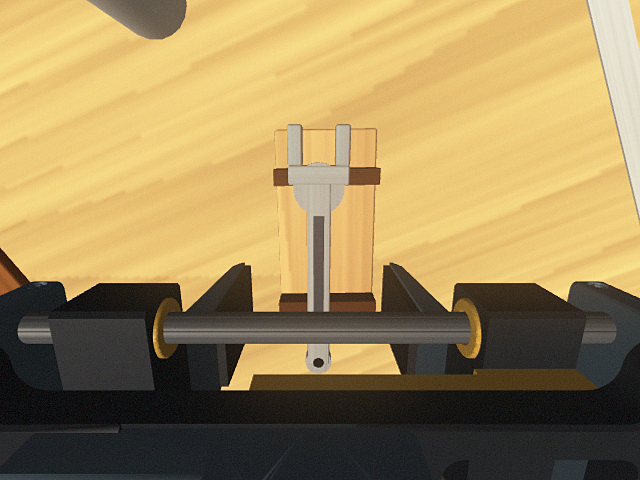

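Run:
```python
from h import *
import pickle
c,(P,R)=pickle.load(open('w2.pkl','rb')); np.set_printoptions(precision=1,suppress=True)
im=cv2.imread('pics/w2.png')
r=lambda u,v,z:ray(c,u,v,z)
tip=r(319,124.5,44); th=r(319,184,44)
print('tip',tip,'gap',np.linalg.norm(r(301.5,145,44)-r(336,145,44)),'outer',np.linalg.norm(r(288,145,44)-r(350,145,44)))
h1=(r(307,200,44)+r(331,200,44))/2;h2=(r(308,280,44)+r(329,280,44))/2
print(h1,h2,'yaw',math.degrees(math.atan2(*(h1-h2)[[1,0]])))
d=np.array([math.cos(math.radians(-22.3)),math.sin(math.radians(-22.3)),0])
print('handle pt',tip-97*d, 'hole',r(318,363,44), 'at -197? ', (r(318,363,44)-tip)@d)
B=[r(273,168.5,32),r(380.5,168.5,32),r(280,300,32),r(376,300,32)]
print('battens',B,np.linalg.norm(B[0]-B[1]),np.linalg.norm((B[0]+B[1]-B[2]-B[3])/2))
crop(im,240,100,400,320,2.7,'pics/w2c.png')
```

```text
tip [ 558.7 -355.2   44. ] gap 27.06902116922219 outer 48.64588209722413
[ 504.6 -333.3   44. ] [ 440.4 -306.8   44. ] yaw -22.431673567998175
handle pt [ 468.9 -318.4   44. ] hole [ 364.4 -275.4   44. ] at -197?  -210.0558182529805
battens [array([ 541.9, -307.2,   32. ]), array([ 508.2, -390.1,   32. ]), array([ 431.4, -264.9,   32. ]), array([ 397.9, -346.9,   32. ])] 89.53302697430982 118.36227901955853
```

View pics/w2c.png

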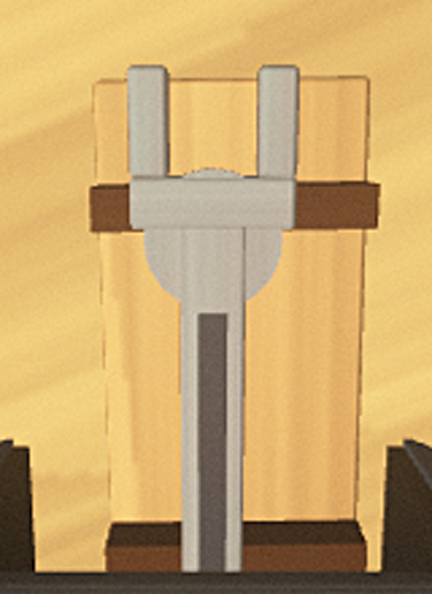

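```bash
python3 -c "
from h import *
delta((469.5,-318.6,20),-112.4)"
```

```text
shift cm [ 0.03 13.04 -0.21] turn 0.2
```

```bash
python3 -m handwheel '[[6,[0,4,-0.2],0.2],[6,[0,8,-0.2],0.2],[6,[0,11,-0.2],0.2],[6,[0,13,-0.2],0.2],[6,[0,13,-0.2],0.2],[6,[0,13,-0.2],0.2],[6,[0,13,-0.2],0.2]]' 40; python3 -c "
from h import *
delta((469.5,-318.6,20),-112.4)"
```

```text
time_s: 5.45
ee_pos: [470.9, -319.1, 22.3]
ee_rot: [-89.7, -0.2, -112.4]
force: [-0.2, -0.3, 0.3]
gripper_width: 60.3
shift cm [ 0.01  0.23 -0.15] turn 0.0
```

```bash
python3 -m handwheel '[[1,[0,0.2,-0.1],0],[1,[0,0.2,-0.1],0],[1,[0,0.2,-0.1],0],[1,[0,0.2,-0.1],0],[1,[0,0.2,-0.1],0],[1,[0,0.2,-0.1],0]]' 50; python3 -m handwheel '[[1,[0,0,0],0],[1,[0,0,0],0]]'
```

```text
time_s: 6.05
ee_pos: [470.0, -318.9, 20.4]
ee_rot: [-89.7, -0.2, -112.4]
force: [0.4, -1.4, 1.1]
gripper_width: 19.7
time_s: 6.25
ee_pos: [470.0, -318.9, 20.4]
ee_rot: [-89.7, -0.2, -112.4]
force: [0.1, 0.4, 0.9]
gripper_width: 19.7
```

```bash
python3 -m handwheel '[[1,[0,-3,0],0],[1,[0,-7,0],0],[1,[0,-11,0],0],[1,[0,-14,0],0],[1,[0,-14,0],0],[1,[0,-14,0],0]]'; python3 -c "
from h import *
delta((478,7,160),-81.5)"
```

```text
time_s: 6.85
ee_pos: [468.7, -317.6, 159.1]
ee_rot: [-89.8, -0.2, -112.4]
force: [-1.0, -0.4, -4.9]
gripper_width: 19.4
shift cm [-30.36  -0.21 -11.51] turn -30.9
```

```bash
python3 -m handwheel '[[1,[-30.3,-0.2,-11.5],-30.9],[1,[-30.3,-0.2,-11.5],-30.9],[1,[-30.3,-0.2,-11.5],-30.9],[1,[-30.3,-0.2,-11.5],-30.9],[1,[-30.3,-0.2,-11.5],-30.9],[1,[-30.3,-0.2,-11.5],-30.9],[1,[-30.3,-0.2,-11.5],-30.9],[1,[-30.3,-0.2,-11.5],-30.9],[1,[-30.3,-0.2,-11.5],-30.9],[1,[-30.3,-0.2,-11.5],-30.9]]';python3 - <<'E'
from h import *
import pickle
delta((478,7,160),-81.5)
pickle.dump((cam('wrist'),pose()),open('w3.pkl','wb'))
cv2.imwrite('pics/w3.png',vision.grab_frame('wrist')[:,:,::-1]); print(pose()[0])
E
```

```text
time_s: 7.85
ee_pos: [477.0, 5.6, 158.4]
ee_rot: [-90.1, -0.2, -81.5]
force: [0.3, -0.6, -5.5]
gripper_width: 19.5
shift cm [-0.13 -0.16  0.12] turn -0.0
[477.25661371   5.35380978 158.76099764]
```

View pics/w3.png

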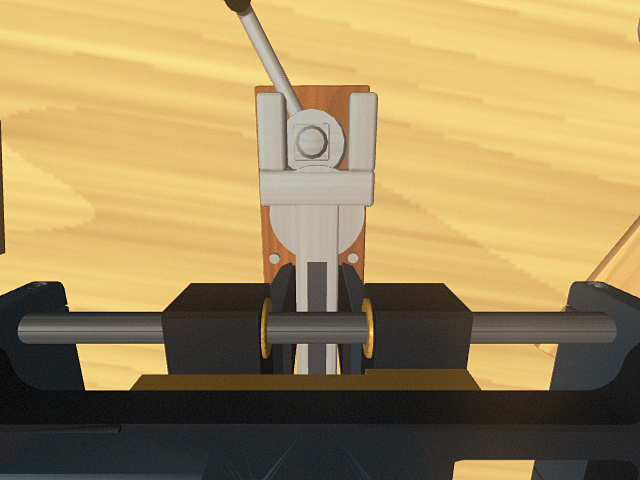

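Run:
```python
from h import *
im=cv2.imread('pics/w3.png'); crop(im,240,75,400,225,5,'pics/w3c.png'); crop(im,200,0,400,150,4,'pics/w3d.png')
```

```text
(no output)
```

View pics/w3c.png

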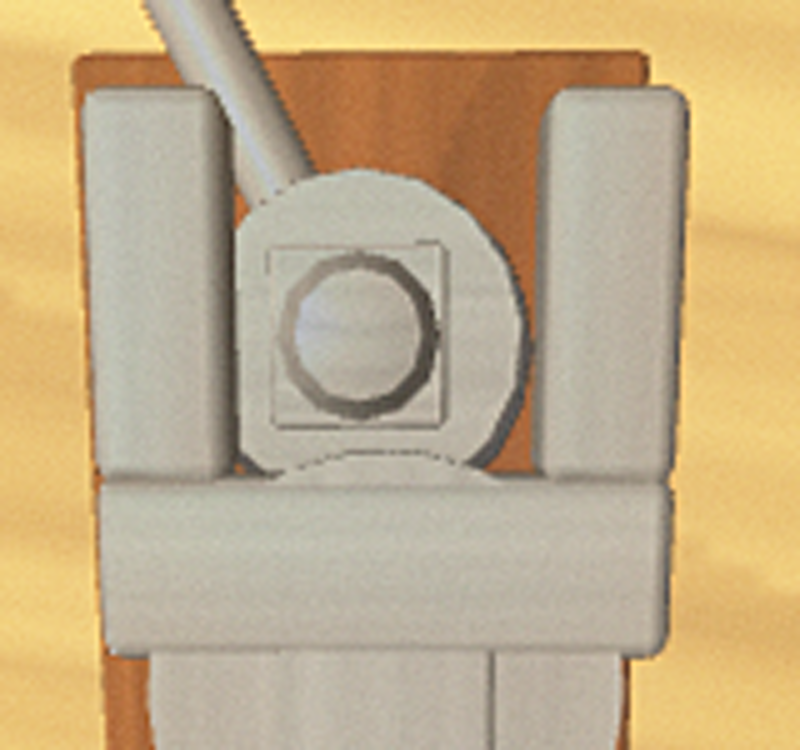

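View pics/w3d.png

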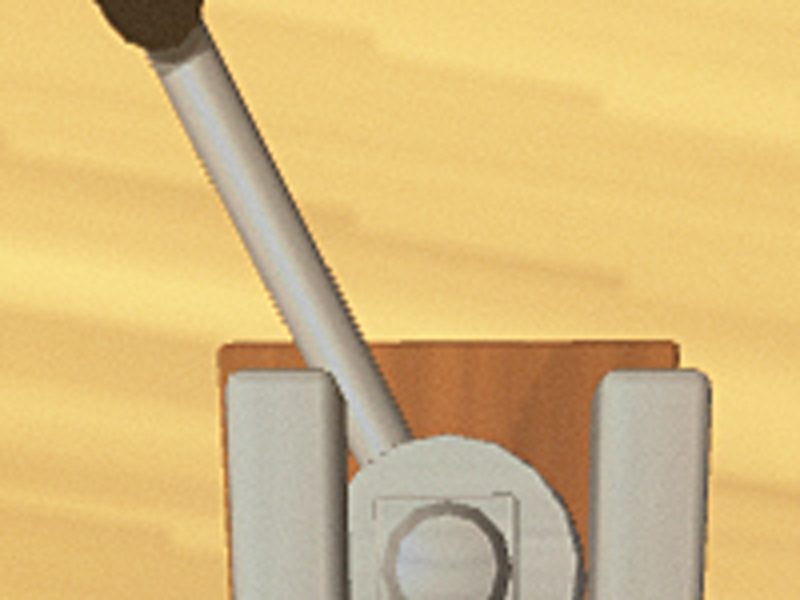

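Run:
```python
from h import *
import pickle
c,(P,R)=pickle.load(open('w3.pkl','rb')); np.set_printoptions(precision=2,suppress=True)
F=lambda x,y:(240+(x+.5)/5-.5,75+(y+.5)/5-.5)
zt=P[2]+23.8
tl=lambda p:R.T@(p-P)
sq=[ray(c,*F(*p),88) for p in((268,246),(442,241),(446,427),(273,427))]
print('sq',[np.linalg.norm(sq[i]-sq[i-1]) for i in range(4)],sum(sq)/4)
print('sq ctr tool',tl(sum(sq)/4),'cone',tl(ray(c,*F(363,331),96)), 'collar',tl(ray(c,*F(380,322),70)))
for y in(150,400): 
  print('prong mid', tl(ray(c,*F({150:(86+686)/2,400:(97+673)/2}[y],y),zt)))
print('tip',tl(ray(c,*F(385,88),zt)),'bar low edge mid',tl(ray(c,*F(385,655),zt)))
print('gap',[np.linalg.norm(ray(c,*F(a,300),zt)-ray(c,*F(b,300),zt)) for a,b in((86+6,680),(235,540))])
e=[(sq[0]+sq[1])/2-(sq[2]+sq[3])/2,(sq[1]+sq[2])/2-(sq[0]+sq[3])/2]
print([math.degrees(math.atan2(*v[[1,0]])) for v in e])
pl=[ray(c,*F(*p),12) for p in((75,57),(648,55))]
print('plate end',pl,np.linalg.norm(pl[0]-pl[1]),math.degrees(math.atan2(*(pl[0]-pl[1])[[1,0]]))-90)
for q,z in(((252,85),12),((369,86),12)): print(ray(c,*q,z))
# screws bottom corners / plate left & right edges
for q in((257,90),(264.5,275),(369.5,90),(365,275)): print('edge',ray(c,*q,12))
```

```text
sq [np.float64(23.608704091625945), np.float64(23.40817401715748), np.float64(24.26142668137665), np.float64(23.892831556714487)] [556.53  21.98  88.  ]
sq ctr tool [-4.81 70.22 81.22] cone [-3.92 62.23 81.61] collar [-1.78 88.23 83.93]
prong mid [ -0.85 -23.99  92.07]
prong mid [ -0.93 -23.95  72.55]
tip [ -0.94 -24.    96.7 ] bar low edge mid [ -0.92 -23.91  51.11]
gap [np.float64(48.56125037030689), np.float64(25.189215391284975)]
[9.718060296037525, -80.73978730643826]
plate end [array([597.49,  77.99,  12.  ]), array([612.42, -19.56,  12.  ])] 98.68515323067416 8.702005518762178
[597.95  80.28  12.  ]
[612.08 -19.44  12.  ]
edge [594.63  75.63  12.  ]
edge [427.2  50.9  12. ]
edge [609.02 -20.47  12.  ]
edge [441.81 -47.79  12.  ]
```

```bash
python3 -m handwheel '[[1,[-0.36,3,0.08],-0.3],[1,[-0.36,5,0.08],-0.3],[1,[-0.36,6.6,0.08],-0.3],[1,[-0.36,6.6,0.08],-0.3],[1,[-0.36,6.6,0.08],-0.3],[1,[-0.36,6.6,0.08],-0.3]]';python3 - <<'E'
from h import *
import pickle
pickle.dump((cam('wrist'),pose()),open('w4.pkl','wb'))
im=vision.grab_frame('wrist')[:,:,::-1]
cv2.imwrite('pics/w4.png',im); crop(im,240,60,400,210,5,'pics/w4c.png')
E
```

```text
time_s: 8.5
ee_pos: [478.4, 8.3, 93.7]
ee_rot: [-89.9, -0.3, -81.3]
force: [0.4, 0.3, -4.6]
gripper_width: 19.9
```

View pics/w4c.png

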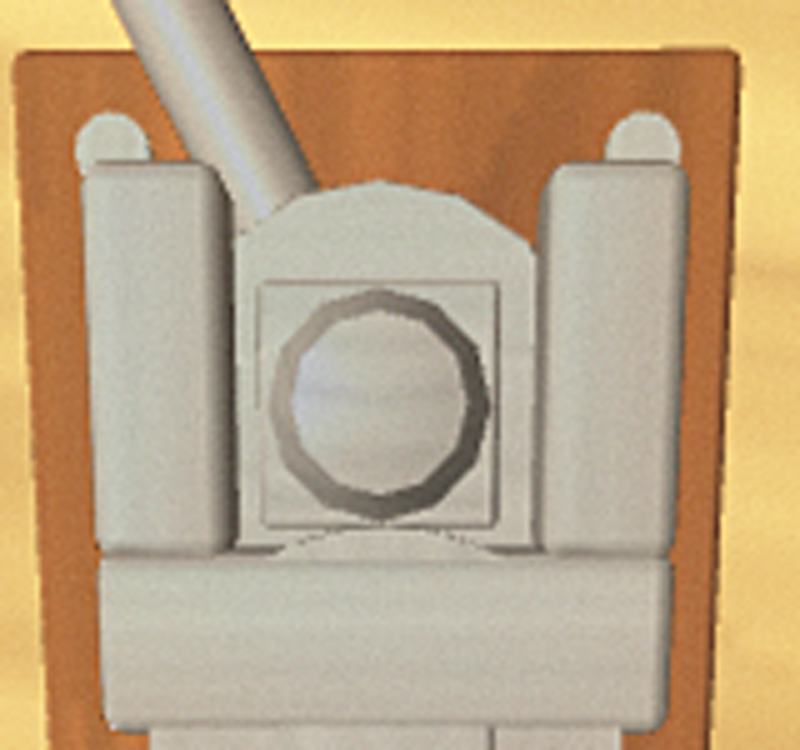

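Run:
```python
from h import *
import pickle
c,(P,R)=pickle.load(open('w4.pkl','rb')); np.set_printoptions(precision=2,suppress=True)
F=lambda x,y:(240+(x+.5)/5-.5,60+(y+.5)/5-.5)
zt=P[2]+23.8
tl=lambda p:R.T@(p-P)
sq=[ray(c,*F(*p),88) for p in((258,283),(497,281),(497,525),(262,525))]
print('sq',[np.linalg.norm(sq[i]-sq[i-1]) for i in range(4)],sum(sq)/4)
print('sq ctr tool',tl(sum(sq)/4),'cone',tl(ray(c,*F(380,401),96)), 'base ring',tl(ray(c,*F(381,406),88)))
e=[(sq[0]+sq[1])/2-(sq[2]+sq[3])/2,(sq[1]+sq[2])/2-(sq[0]+sq[3])/2]
print([math.degrees(math.atan2(*v[[1,0]])) for v in e])
print('wr',tl(ray(c,*F(385.5,363),zt)),'tip',tl(ray(c,*F(385.5,163),zt)))
```

```text
sq [np.float64(23.074417086258556), np.float64(23.424382479160645), np.float64(23.27284960620273), np.float64(23.851855849338634)] [556.63  21.81  88.  ]
sq ctr tool [-1.61  5.75 79.34] cone [-1.43 -2.25 79.43] base ring [-1.36  5.75 79.31]
[9.133253097556462, -81.07365243386836]
wr [ -0.89 -23.73  81.49] tip [ -0.9  -23.72  96.75]
```

```bash
python3 -m handwheel '[[1,[-0.06,0.7,-0.08],-0.3],[1,[-0.06,1.4,-0.08],-0.3],[1,[-0.06,1.4,-0.08],-0.3],[1,[-0.06,1.4,-0.08],-0.3]]';python3 - <<'E'
from h import *
import pickle
pickle.dump((cam('wrist'),pose()),open('w5.pkl','wb'))
im=vision.grab_frame('wrist')[:,:,::-1]
cv2.imwrite('pics/w5.png',im); crop(im,240,60,400,210,5,'pics/w5c.png')
E
```

```text
time_s: 8.95
ee_pos: [477.3, 8.9, 79.5]
ee_rot: [-90.0, -0.2, -81.0]
force: [0.0, -0.0, -3.9]
gripper_width: 19.4
```

View pics/w5c.png

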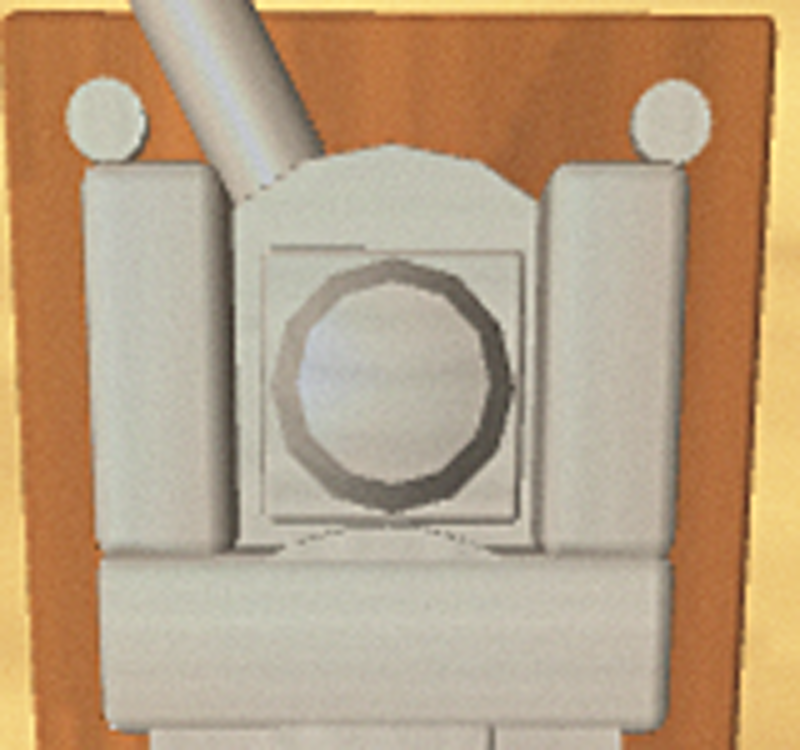

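Run:
```python
from h import *
import pickle
c,(P,R)=pickle.load(open('w5.pkl','rb')); np.set_printoptions(precision=2,suppress=True)
F=lambda x,y:(240+(x+.5)/5-.5,60+(y+.5)/5-.5)
zt=P[2]+23.8
tl=lambda p:R.T@(p-P)
print('sq rear/front/l/r',*[tl(ray(c,*F(*p),88)) for p in((392,520),(392,250),(265,385),(520,385))])
print('arc top z',tl(ray(c,*F(386,527),zt)),tl(ray(c,*F(386,527),zt-12)),'bar',tl(ray(c,*F(386,555),zt)),'tip',tl(ray(c,*F(386,163),zt)), 'cone',tl(ray(c,*F(394,381),96)))
print('wr mid',tl(ray(c,*F(385.5,363),zt)))
print(P)
```

```text
sq rear/front/l/r [-0.28 -8.51 68.59] [-0.31 -8.51 92.13] [-11.91  -8.56  80.59] [11.41 -8.46 80.6 ]
arc top z [ -0.83 -23.79  68.35] [ -0.84 -11.79  68.04] bar [ -0.83 -23.79  66.03] tip [ -0.85 -23.78  96.78] cone [ -0.15 -16.51  80.51]
wr mid [ -0.88 -23.78  81.52]
[477.27   8.9   79.47]
```

```bash
python3 -m handwheel '[[1,[0.06,0,-0.12],0],[1,[0.06,0.3,-0.12],0],[1,[0.06,0.6,-0.12],0],[1,[0.06,0.8,-0.12],0],[1,[0.06,0.8,-0.12],0]]';python3 - <<'E'
from h import *
import pickle
pickle.dump((cam('wrist'),pose()),open('w6.pkl','wb'))
im=vision.grab_frame('wrist')[:,:,::-1]
cv2.imwrite('pics/w6.png',im); crop(im,240,60,400,210,5,'pics/w6c.png')
E
```

```text
time_s: 9.5
ee_pos: [476.2, 8.1, 71.3]
ee_rot: [-90.0, -0.2, -81.0]
force: [-0.7, 0.1, -5.0]
gripper_width: 19.7
```

View pics/w6c.png

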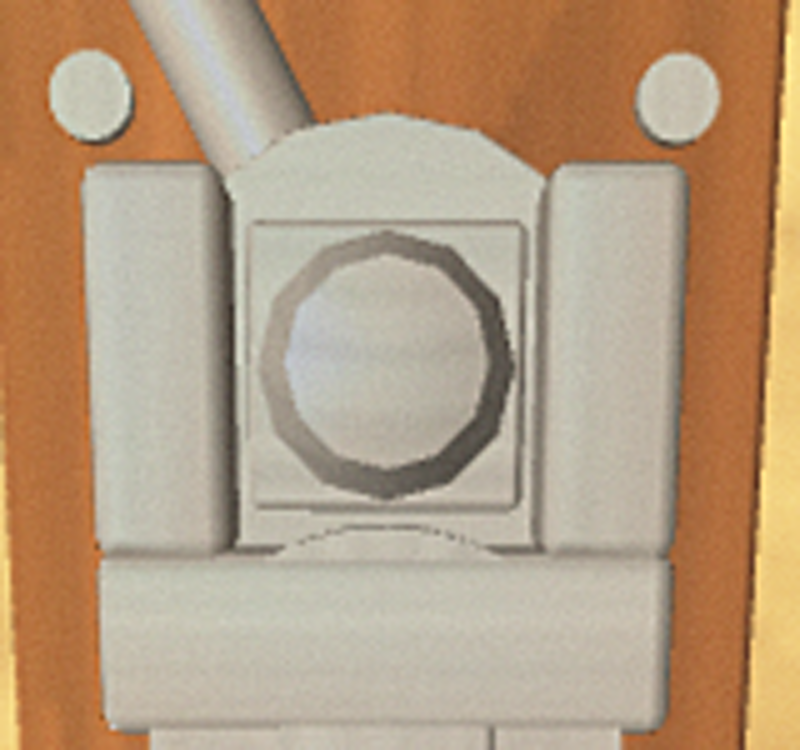

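```bash
python3 -m handwheel '[[1,[0,0.3,0],0],[1,[0,0.6,0],0],[1,[0,0.9,0],0],[1,[0,1.2,0],0],[1,[0,1.2,0],0],[1,[0,1.2,0],0]]'
```

```text
time_s: 10.15
ee_pos: [476.3, 8.0, 59.4]
ee_rot: [-90.0, -0.2, -81.0]
force: [-0.5, -0.0, -3.9]
gripper_width: 19.6
```

```bash
python3 -m handwheel '[[1,[0,0.1,0],0],[1,[0,0.15,0],0],[1,[0,0.2,0],0]]';python3 - <<'E'
from h import *
for n in('wrist','scene'):
  im=vision.grab_frame(n)[:,:,::-1]
  cv2.imwrite(f'pics/f_{n}.png',im)
  if n=='scene': crop(im,280,180,420,290,5.5,'pics/f_sc.png')
  else: crop(im,240,60,400,210,5,'pics/f_wc.png')
E
```

```text
time_s: 10.45
ee_pos: [476.5, 8.0, 58.3]
ee_rot: [-89.9, -0.3, -81.0]
force: [-3.7, -0.7, 8.6]
gripper_width: 19.7
```

View pics/f_sc.png

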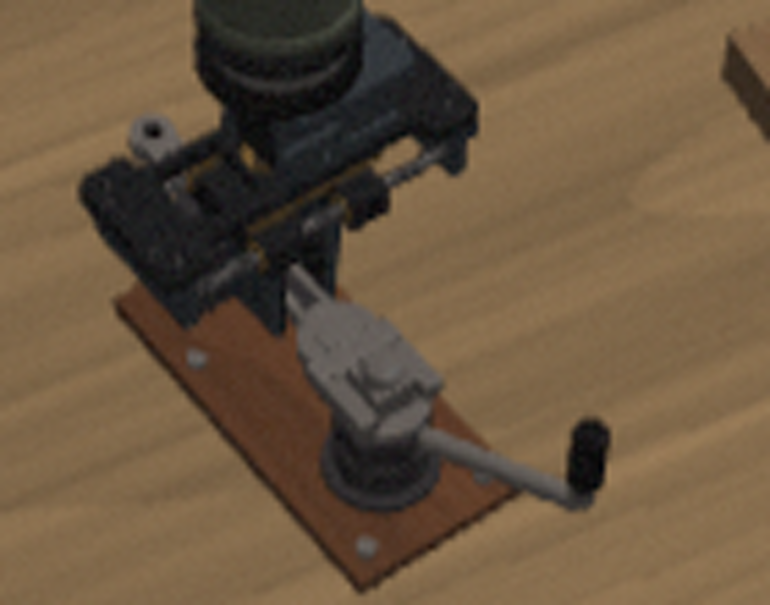

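View pics/f_wc.png

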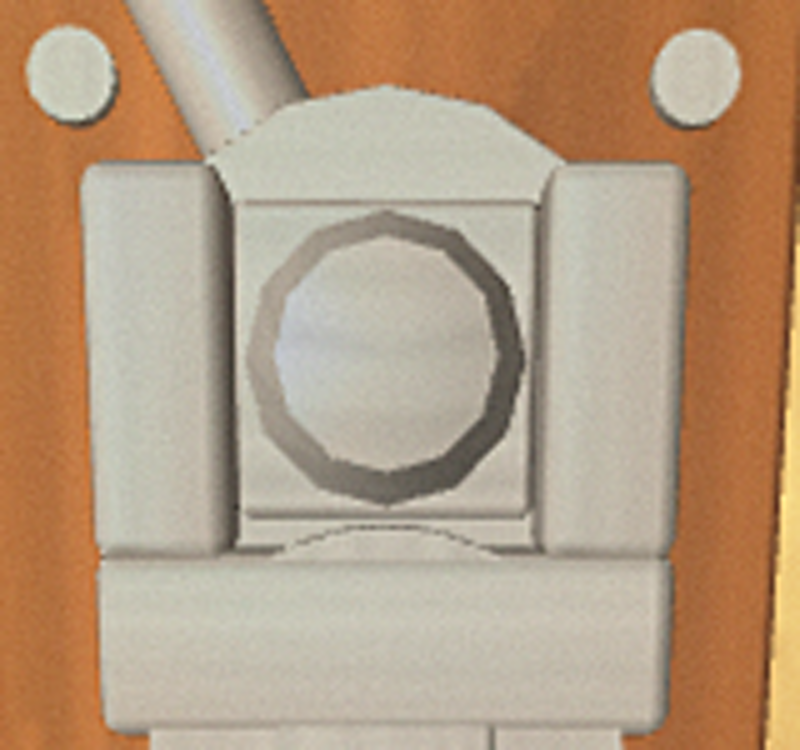

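```bash
python3 -m handwheel '[[5,[0,0,0],0],[5,[0,0,0],0],[5,[0,0,0],0],[5,[0,-4,0],0],[5,[0,-9,0],0],[5,[0,-9,0],0],[5,[0,-9,0],0]]';python3 - <<'E'
from h import *
im=vision.grab_frame('wrist')[:,:,::-1]
import pickle
cv2.imwrite('pics/r1.png',im)
delta((640,82,150),-54)
E
```

```text
time_s: 11.25
ee_pos: [477.1, 8.4, 149.3]
ee_rot: [-89.8, -0.3, -81.0]
force: [1.1, -0.3, -1.3]
gripper_width: 49.9
shift cm [-4.71 -0.21 17.36] turn -27.0
```

View pics/r1.png

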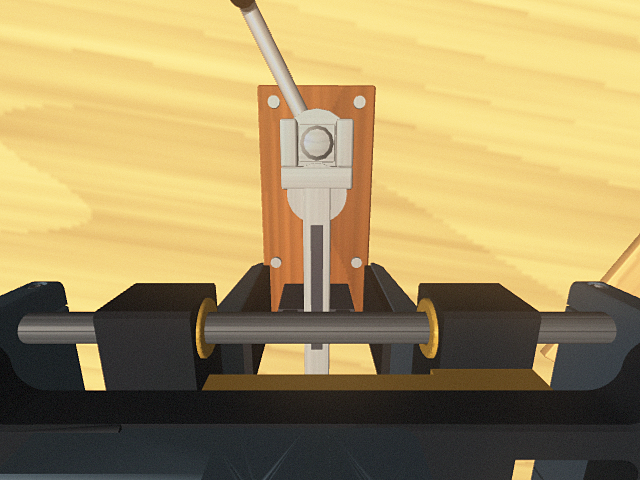

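```bash
python3 -m handwheel '[[5,[-3.5,-0.5,11.5],-27],[5,[-3.5,-0.5,11.5],-27],[5,[-3.5,-0.5,11.5],-27],[5,[-3.5,-0.5,11.5],-27],[5,[-3.5,-0.5,11.5],-27]]';python3 - <<'E'
from h import *
import pickle
pickle.dump((cam('wrist'),pose()),open('r2.pkl','wb'))
im=vision.grab_frame('wrist')[:,:,::-1]
cv2.imwrite('pics/r2.png',im)
E
```

```text
time_s: 11.8
ee_pos: [582.4, 60.7, 150.7]
ee_rot: [-90.3, -0.1, -54.1]
force: [0.2, 0.9, 1.0]
gripper_width: 49.6
```

View pics/r2.png

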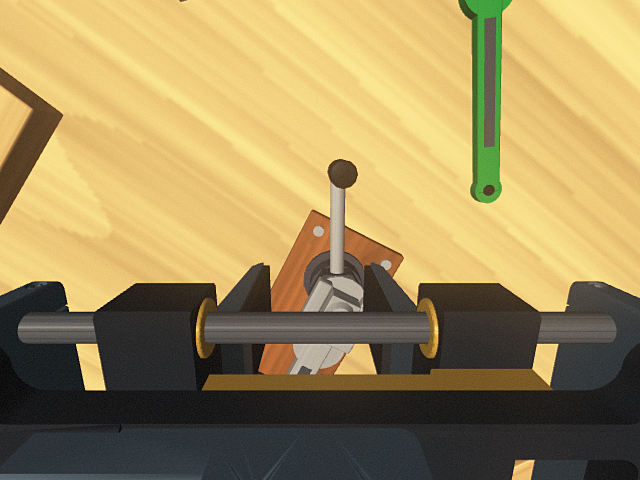

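Run:
```python
from h import *
import pickle
c,(P,R)=pickle.load(open('r2.pkl','rb'))
g=ray(c,343,172.5,108); A=np.array([556.6,21.9])
d=g[:2]-A; print(g.round(1),'r',np.linalg.norm(d),'bearing',math.degrees(math.atan2(d[1],d[0])))
b=math.atan2(d[1],d[0])
G=A+105*np.array([math.cos(b),math.sin(b)]); print(G)
delta((*G,150),math.degrees(b)-90); delta((*G,75),math.degrees(b)-90)
```

```text
[642.   84.7 108. ] r 106.0036989326199 bearing 36.344905387760654
[641.17372486  84.12768727]
shift cm [1.54 0.09 6.17] turn -0.5
shift cm [1.53 7.59 6.21] turn -0.5
```

```bash
python3 -m handwheel '[[5,[1.5,0,5],-0.5],[5,[1.5,0,6.2],-0.5],[5,[1.5,2,6.2],-0.5],[5,[1.5,5,6.2],-0.5],[5,[1.5,7.5,6.2],-0.5],[5,[1.5,7.5,6.2],-0.5],[3,[1.5,7.5,6.2],-0.5],[3,[1.5,7.5,6.2],-0.5],[3,[1.5,7.5,6.2],-0.5]]' 5
python3 - <<'E'
from h import *
im=vision.grab_frame('scene')[:,:,::-1]
crop(im,280,180,460,310,4.4,'pics/g1.png')
delta((641.2,84.1,75),-53.7)
E
```

```text
time_s: 12.75
ee_pos: [641.8, 84.3, 77.8]
ee_rot: [-90.1, -0.2, -53.6]
force: [-0.5, 0.0, -0.2]
gripper_width: 30.9
shift cm [-0.01  0.25 -0.05] turn 0.1
```

View pics/g1.png

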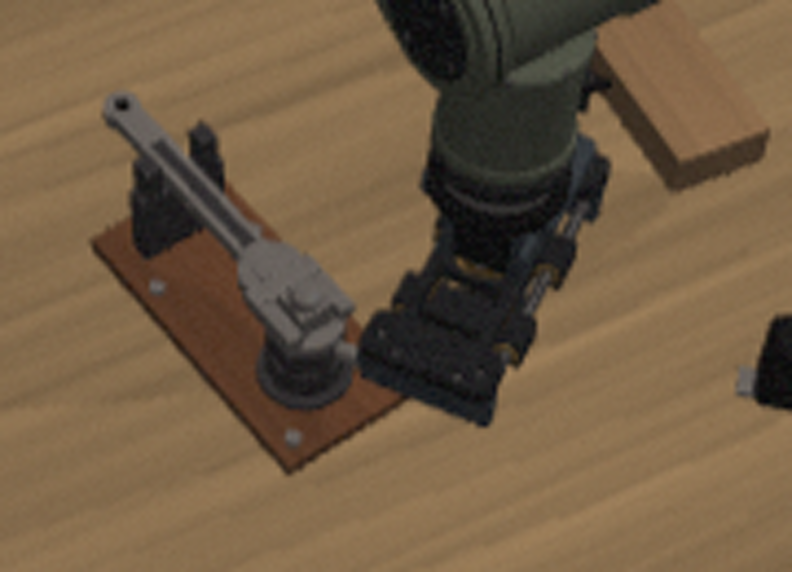

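```bash
python3 -m handwheel '[[2.2,[1.1,0.1,-0.06],6],[2.2,[2.18,0.2,-0.23],12],[2.2,[3.24,0.2,-0.51],18],[2.2,[4.27,0.2,-0.91],24],[2.2,[5.25,0.2,-1.41],30],[2.2,[6.17,0.2,-2.01],36],[2.2,[7.03,0.2,-2.7],42],[2.2,[7.8,0.2,-3.47],48],[2.2,[8.49,0.2,-4.33],54],[2.2,[9.09,0.2,-5.25],60]]' 20
python3 - <<'E'
from h import *
p,_=pose(); A=np.array([556.6,21.9]); d=p[:2]-A
print('r',np.linalg.norm(d),'bearing',math.degrees(math.atan2(d[1],d[0])),state()['torque'],state()['qpos'].round(1))
im=vision.grab_frame('scene')[:,:,::-1]
crop(im,280,180,460,310,4.4,'pics/g2.png')
E
```

```text
time_s: 13.8
ee_pos: [655.0, -19.4, 76.9]
ee_rot: [-89.7, -0.0, -113.9]
force: [2.6, 3.1, -3.3]
gripper_width: 22.2
r 106.7370755528711 bearing -22.742195608058545 [ 0.46156391 -0.25666808  0.01510028] [ -2.6  31.3  89.2  -0.2  59.2 111.4]
```

View pics/g2.png

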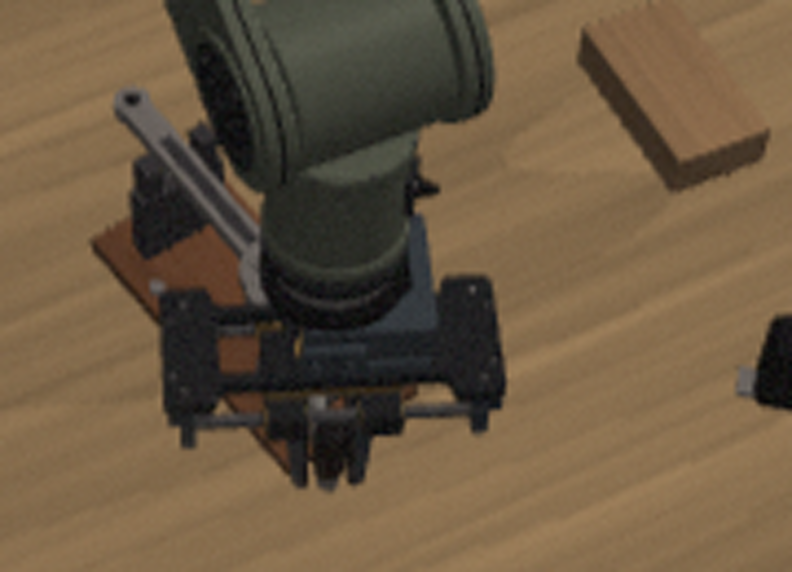

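```bash
python3 -m handwheel '[[2.2,[0.73,0,-0.08],4],[2.2,[1.46,0,-0.2],8],[2.2,[2.18,0,-0.33],12],[2.2,[2.89,0,-0.51],16],[2.2,[3.59,0,-0.73],20],[2.2,[3.59,0,-0.73],20]]' 20
python3 - <<'E'
from h import *
p,_=pose(); A=np.array([556.6,21.9]); d=p[:2]-A
print('r',np.linalg.norm(d),'bearing',math.degrees(math.atan2(d[1],d[0])),state()['qpos'].round(1))
E
```

```text
time_s: 14.45
ee_pos: [633.7, -51.2, 78.0]
ee_rot: [-89.6, 0.0, -134.1]
force: [1.2, 0.0, -0.0]
gripper_width: 22.0
r 106.24385977341562 bearing -43.46028747222001 [ -5.5  29.6  92.2  -0.3  57.8 128.7]
```

```bash
cat > st.py <<'E'
from h import *
s=state(); p,R=pose(); A=np.array([556.6,21.9]); d=p[:2]-A
print('r',np.linalg.norm(d).round(1),'bearing',round(math.degrees(math.atan2(d[1],d[0])),2),'Ftool',(R.T@s['force']).round(1),s['qpos'].round(1)[5],s['gripper_width'])
E
python3 -m handwheel '[[2.2,[0.2,0,-0.05],1],[2.2,[0.4,0,-0.06],2],[2.2,[0.6,0,-0.08],3],[2.2,[0.6,0,-0.08],3]]'; python3 st.py; python3 -m handwheel '[[2.2,[0.2,0,-0.01],1],[2.2,[0.4,0,-0.02],2],[2.2,[0.4,0,-0.02],2]]'; python3 st.py
```

```text
time_s: 14.85
ee_pos: [629.5, -55.1, 78.4]
ee_rot: [-89.5, 0.1, -137.1]
force: [2.7, 1.2, 0.4]
gripper_width: 21.8
r 106.0 bearing -46.54 Ftool [-2.8 -0.4  0.9] 131.3 21.82533598795248
time_s: 15.15
ee_pos: [626.4, -58.0, 78.5]
ee_rot: [-89.5, 0.1, -139.1]
force: [3.3, 0.2, -0.2]
gripper_width: 21.7
r 106.1 bearing -48.86 Ftool [-2.6  0.3  2. ] 133.0 21.722437547300608
```

```bash
python3 -m handwheel '[[2.2,[0.2,0,-0.02],1],[2.2,[0.4,0,-0.04],2],[2.2,[0.4,0,-0.04],2]]'; python3 st.py;  python3 -m handwheel '[[2.2,[0.2,0,-0.02],1],[2.2,[0.3,0,-0.04],1.5],[2.2,[0.3,0,-0.04],1.5]]'; python3 st.py
```

```text
time_s: 15.45
ee_pos: [622.8, -60.6, 78.5]
ee_rot: [-89.5, 0.1, -141.1]
force: [3.6, 0.6, 0.0]
gripper_width: 21.9
r 105.8 bearing -51.26 Ftool [-3.2 -0.   1.7] 134.8 21.869150349913166
time_s: 15.75
ee_pos: [621.0, -62.0, 78.6]
ee_rot: [-89.5, 0.2, -142.7]
force: [6.1, 0.9, -2.4]
gripper_width: 21.6
r 105.8 bearing -52.47 Ftool [-5.4  2.4  3. ] 136.2 21.641184975276413
```

```bash
python3 -m handwheel '[[2.2,[0.2,0,-0.02],1],[2.2,[0.3,0,-0.04],1],[2.2,[0.3,0,-0.04],1]]'; python3 st.py
python3 - <<'E'
from h import *
im=vision.grab_frame('top')[:,:,::-1]
crop(im,260,195,340,305,5,'pics/t3.png')
im=vision.grab_frame('wrist')[:,:,::-1]; cv2.imwrite('pics/w7.png',im)
E
```

```text
time_s: 16.05
ee_pos: [620.0, -62.8, 78.6]
ee_rot: [-89.4, 0.5, -143.7]
force: [7.9, 2.8, -2.9]
gripper_width: 22.2
r 105.8 bearing -53.2 Ftool [-8.   3.   2.3] 137.1 22.180685223252055
```

View pics/t3.png

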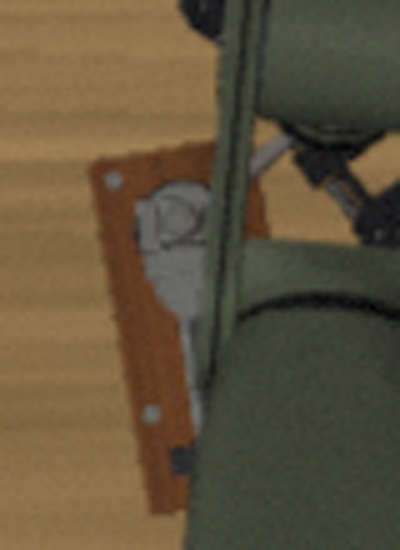

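View pics/w7.png

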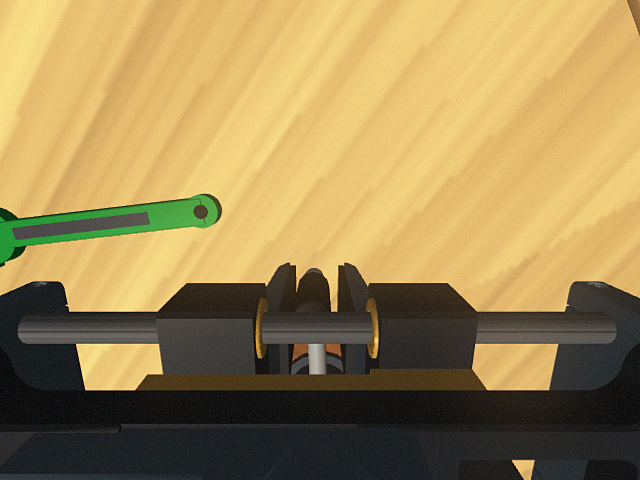

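```bash
python3 -m handwheel '[[2.2,[0.3,0,-0.02],0],[2.2,[0.6,0,-0.04],0],[2.2,[0.6,0,-0.04],0]]'; python3 st.py
```

```text
time_s: 16.45
ee_pos: [617.8, -64.8, 78.6]
ee_rot: [-89.3, 0.8, -143.8]
force: [10.8, 4.6, -6.1]
gripper_width: 22.0
r 106.1 bearing -54.78 Ftool [-11.4   6.3   2.6] 136.7 22.047416566723054
```

```bash
python3 -m handwheel '[[3.5,[-0.5,0,0],0],[5,[-0.5,0,0],0],[5,[-0.5,-3,0],0],[5,[-0.5,-7,0],0],[5,[-0.5,-9,-3],0],[5,[-0.5,-9,-8],0],[5,[-0.5,-9,-10],0],[5,[-0.5,-9,-10],0],[5,[-0.5,-9,-10],0]]'
python3 - <<'E'
from h import *
import pickle
pickle.dump((cam('wrist'),pose()),open('r4.pkl','wb'))
im=vision.grab_frame('wrist')[:,:,::-1]; cv2.imwrite('pics/r4.png',im)
im=vision.grab_frame('scene')[:,:,::-1]; cv2.imwrite('pics/s4.png',im); crop(im,270,170,450,300,4.4,'pics/s4c.png')
E
```

```text
time_s: 17.35
ee_pos: [560.8, 18.7, 167.1]
ee_rot: [-89.3, 0.8, -143.8]
force: [0.8, 0.3, 0.2]
gripper_width: 49.8
```

View pics/r4.png

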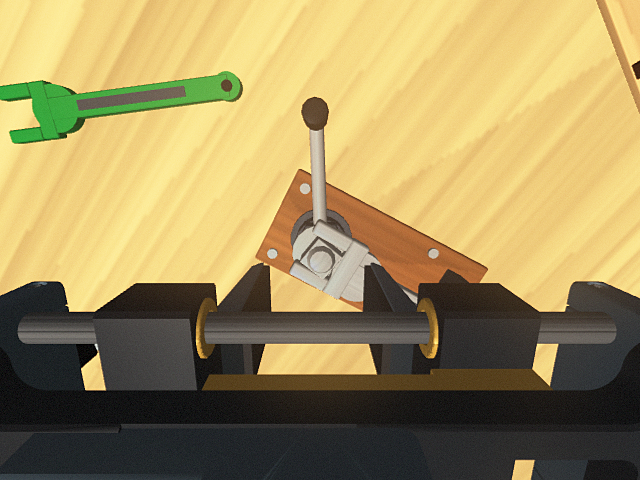

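View pics/s4c.png

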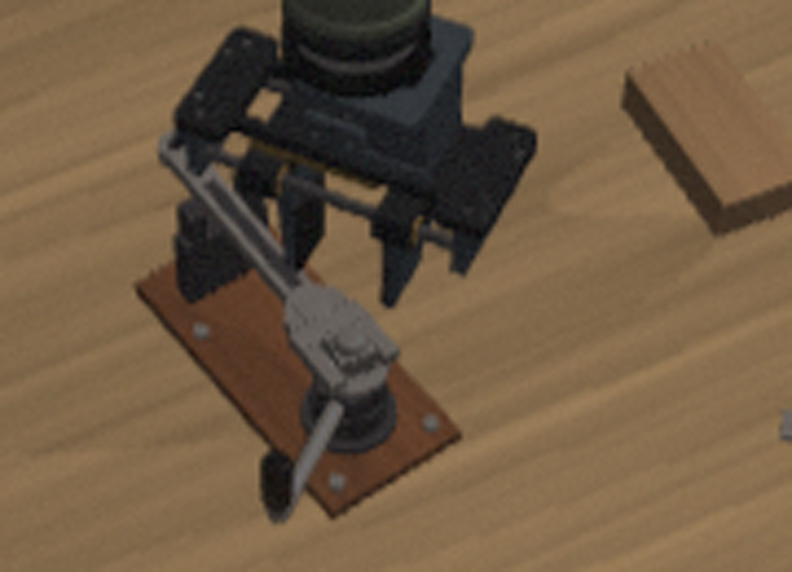

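Run:
```python
from h import *
im=cv2.imread('pics/r4.png'); crop(im,250,190,400,310,5.3,'pics/r4c.png'); crop(im,270,80,370,280,3,'pics/r4d.png')
```

```text
(no output)
```

View pics/r4c.png

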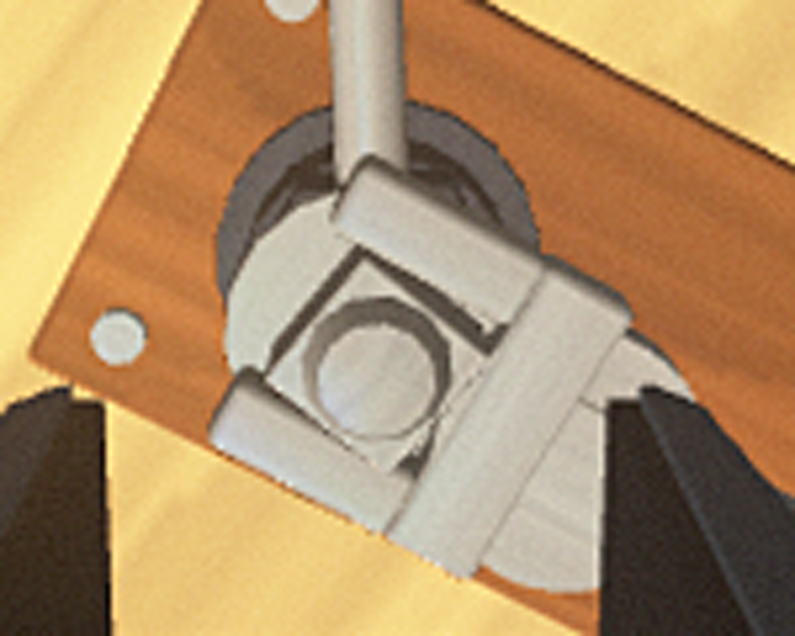

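View pics/r4d.png

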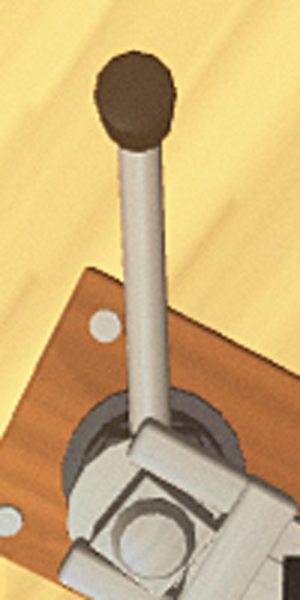

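Run:
```python
from h import *
import pickle
c,(P,R)=pickle.load(open('r4.pkl','rb')); np.set_printoptions(precision=1,suppress=True)
F=lambda x,y:(250+(x+.5)/5.3-.5,190+(y+.5)/5.3-.5)
ang=lambda a,b:round(math.degrees(math.atan2(b[1]-a[1],b[0]-a[0])),1)
T,Rr,L,B=[ray(c,*F(*p),88) for p in((362,262),(488,352),(268,375),(392,468))]
print('sq',[np.linalg.norm(a-b) for a,b in((T,Rr),(L,B),(T,L),(Rr,B))],'x dir',ang(Rr,T),ang(B,L),'y dir',ang(T,L)-90,ang(Rr,B)-90,(T+Rr+L+B)/4)
w=lambda x,y:ray(c,*F(x,y),82)
print('wrench x',ang(w(550,258),w(372,157)),ang(w(387,528),w(212,440)),'bar',ang(w(475,578),w(632,310)), ang(w(387,528),w(550,258)))
pl=lambda x,y:ray(c,*F(x,y),12)
print('plate edge x',ang(pl(790,165),pl(480,0)),'end',ang(pl(35,350),pl(205,0)), ang(pl(35,360),pl(560,630)))
g=ray(c,315,103,108); A=((T+Rr+L+B)/4)[:2]
for a in(A,np.array([556.6,21.9])): print('lever',g,np.linalg.norm(g[:2]-a),ang(a,g))
# lever bar axis
a=ray(c,270+130/3,80+170/3,49+6*0); e=[ray(c,270+x/3,80+y/3,49) for x,y in((120,160),(160,160),(130,415),(170,415))]
print('bar dir',ang((e[2]+e[3])/2,(e[0]+e[1])/2))
```

```text
sq [np.float64(22.660288774438673), np.float64(23.086082554758416), np.float64(21.807733868015095), np.float64(22.602335974863816)] x dir 0.1 -1.9 y dir -2.700000000000003 -1.5 [556.8  21.3  88. ]
wrench x 6.5 8.4 bar -81.6 -83.0
plate edge x 8.7 end -80.8 -172.2
lever [624.4 -64.1 108. ] 108.88662490177255 -51.6
lever [624.4 -64.1 108. ] 109.52953450153542 -51.8
bar dir -51.4
```

```bash
python3 -c "
from h import *
delta((477,9.5,150),-82)"
```

```text
shift cm [ 7.35  1.54 -4.31] turn -61.9
```

```bash
python3 -m handwheel '[[5,[7.3,1.5,-4.3],-62],[5,[7.3,1.5,-4.3],-62],[5,[7.3,1.5,-4.3],-62],[5,[7.3,1.5,-4.3],-62],[5,[7.3,1.5,-4.3],-62],[5,[7.3,1.5,-4.3],-62],[5,[7.3,1.5,-4.3],-62],[5,[7.3,1.5,-4.3],-62],[5,[7.3,1.5,-4.3],-62]]';python3 - <<'E'
from h import *
import pickle
pickle.dump((cam('wrist'),pose()),open('r5.pkl','wb'))
im=vision.grab_frame('wrist')[:,:,::-1]; cv2.imwrite('pics/r5.png',im); crop(im,240,80,390,340,2.3,'pics/r5c.png')
delta((477,9.5,150),-82)
E
```

```text
time_s: 18.35
ee_pos: [478.1, 8.7, 150.1]
ee_rot: [-89.0, -0.3, -82.0]
force: [0.8, -0.2, 1.1]
gripper_width: 50.2
shift cm [-0.07  0.01 -0.09] turn 0.0
```

View pics/r5.png

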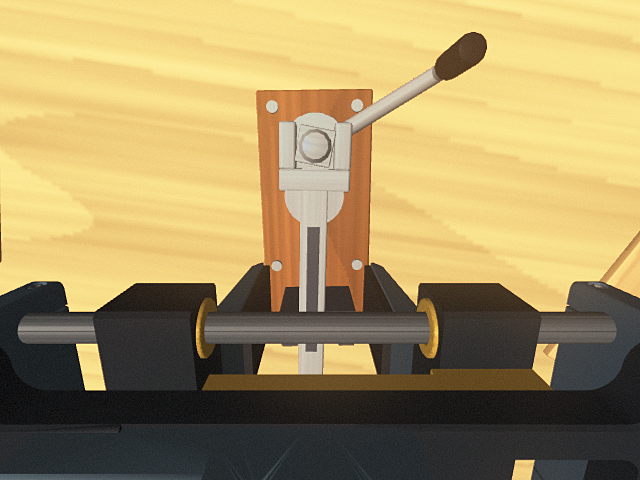

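View pics/r5c.png

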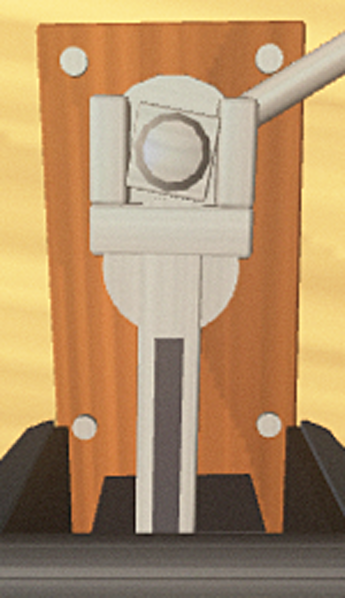

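Run:
```python
from h import *
import pickle
c,(P,R)=pickle.load(open('r5.pkl','rb')); np.set_printoptions(precision=1,suppress=True)
F=lambda x,y:(240+(x+.5)/2.3-.5,80+(y+.5)/2.3-.5)
q=[ray(c,*F(*p),82) for p in((169.5,330),(165,530))]
tl=lambda p:R.T@(p-P)
print(q,[tl(p) for p in q],'yaw',math.degrees(math.atan2(*(q[0]-q[1])[[1,0]])))
tip=ray(c,*F(173,97),82); print('tip',tip,tl(tip))
cs=[(128,100),(220,112),(210,202),(128,184)]
g=ray(c,480,42,108);A=np.array([556.7,21.6,0]);d=g-A;print('grip',g,math.degrees(math.atan2(d[1],d[0])))
y=math.radians(7); 
t=tip-97*np.array([math.cos(y),math.sin(y),0]); print('handle pt',t); delta((t[0],t[1],59),-83)
```

```text
[array([503.8,  15.4,  82. ]), array([436.7,   7.5,  82. ])] [array([-3.3, 68.6, 25.2]), array([ -4.9,  67.3, -42.3])] yaw 6.666764069957665
tip [572.1  23.9  82. ] [-2.2 69.8 94. ]
grip [625.1 -63.5 108. ] -51.22353111220409
handle pt [475.9  12.   82. ]
shift cm [-0.4  9.1 -0.3] turn 1.0
```

```bash
python3 -m handwheel '[[5,[-0.4,3,-0.3],1.3],[5,[-0.4,6,-0.3],1.3],[5,[-0.4,8,-0.3],1.3],[5,[-0.4,9.1,-0.3],1.3],[5,[-0.4,9.1,-0.3],1.3]]'; python3 -m handwheel '[[1,[0,0.1,0],0],[1,[0,0.1,0],0],[1,[0,0.1,0],0],[1,[0,0.1,0],0],[1,[0,0.1,0],0]]' 50;python3 st.py
```

```text
time_s: 18.9
ee_pos: [475.4, 11.9, 57.8]
ee_rot: [-89.2, -0.3, -83.3]
force: [-0.7, -0.5, 0.8]
gripper_width: 50.2
time_s: 19.4
ee_pos: [476.0, 11.1, 57.5]
ee_rot: [-89.1, -0.4, -83.3]
force: [-0.6, -4.5, 3.2]
gripper_width: 19.6
r 81.3 bearing -172.37 Ftool [ 4.4 -3.2 -1. ] 83.7 19.558705020563274
```

```bash
python3 -m handwheel '[[1,[0.15,-0.1,0],-1],[1,[0.15,-0.4,0],-1],[1,[0.15,-0.8,0],-1],[1,[0.15,-0.8,0],-1]]';python3 st.py
```

```text
time_s: 19.8
ee_pos: [474.6, 9.7, 65.0]
ee_rot: [-89.3, -0.3, -82.3]
force: [0.9, -0.1, -10.3]
gripper_width: 19.5
r 82.9 bearing -171.55 Ftool [ 0.2 10.3  0.7] 82.5 19.45918665553308
```

```bash
python3 -m handwheel '[[1,[0,-0.4,0],0],[1,[0,-0.8,0],0],[1,[0,-1.2,0],0],[1,[0,-1.6,0],0],[1,[0,-2,0],0]]';python3 st.py; python3 -m handwheel '[[1,[0,-2,0],0],[1,[0,-5,0],0],[1,[0,-8,0],0],[1,[0,-8,0],0]]'
python3 - <<'E'
from h import *
import pickle
pickle.dump((cam('wrist'),pose()),open('r6.pkl','wb'))
im=vision.grab_frame('wrist')[:,:,::-1]; cv2.imwrite('pics/r6.png',im); crop(im,240,0,500,220,3,'pics/r6c.png')
E
```

```text
time_s: 20.3
ee_pos: [475.1, 10.0, 86.1]
ee_rot: [-89.1, -0.4, -82.3]
force: [-0.7, -0.3, -4.1]
gripper_width: 19.7
r 82.4 bearing -171.67 Ftool [ 0.2  4.1 -0.8] 82.4 19.727328753604223
time_s: 20.7
ee_pos: [477.2, 10.4, 170.5]
ee_rot: [-88.5, -0.4, -82.3]
force: [1.1, -0.2, -3.9]
gripper_width: 19.8
```

View pics/r6c.png

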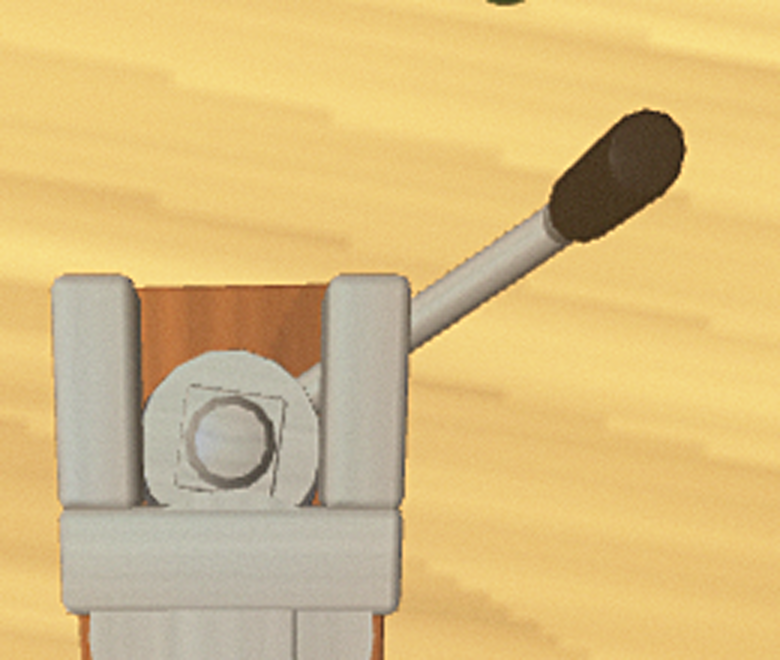

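Run:
```python
from h import *
import pickle
c,(P,R)=pickle.load(open('r6.pkl','rb')); np.set_printoptions(precision=1,suppress=True)
F=lambda x,y:(240+(x+.5)/3-.5,0+(y+.5)/3-.5)
ang=lambda a,b:round(math.degrees(math.atan2(b[1]-a[1],b[0]-a[0])),1)
a,b,d,e=[ray(c,*F(*p),88) for p in((190,385),(287,402),(273,496),(176,487))]
print([np.linalg.norm(x-y) for x,y in((a,b),(b,d),(d,e),(e,a))],'front',ang(b,a)-90,'sides',ang(e,a),ang(d,b))
g=ray(c,*F(648,147),108); C=ray(c,*F(229,443),88); print(C,g,ang(C,g),np.linalg.norm((g-C)[:2]))
bar=[ray(c,*F(*p),49) for p in((549,205),(566,240),(411,305),(411,350))]
print('bar', ang(bar[2],bar[0]))
tl=lambda p:R.T@(p-P)
t=ray(c,*F(231,275),P[2]+23.8); print('tip tool',tl(t),tl(ray(c,*F(231,560),P[2]+23.8)))
print(delta((463.6,-323.8,170),-112))
```

```text
[np.float64(23.510654535394895), np.float64(22.131655138110737), np.float64(23.77740615781403), np.float64(23.901020748205088)] front -1.7000000000000028 sides -1.0 -0.4
[556.4  22.1  88. ] [626.5 -56.9 108. ] -48.4 105.59978983833362
bar -47.4
tip tool [ -0.9 -21.3  97.5] [ -0.9 -22.3  59.2]
shift cm [33.  -0.1 -5.7] turn 29.7
(array([33. , -0.1, -5.7]), np.float64(29.745860519772975))
```

```bash
python3 -m handwheel '[[1,[33,-0.1,-5.7],29.7],[1,[33,-0.1,-5.7],29.7],[1,[33,-0.1,-5.7],29.7],[1,[33,-0.1,-5.7],29.7],[1,[33,-0.1,-5.7],29.7],[1,[33,-0.1,-5.7],29.7],[1,[33,-0.1,-5.7],29.7],[1,[33,-0.1,-5.7],29.7],[1,[33,-0.1,-5.7],29.7],[1,[33,-0.1,-5.7],29.7]]'; python3 -c "
from h import *
delta((463.6,-323.8,60),-112)
im=vision.grab_frame('wrist')[:,:,::-1]; cv2.imwrite('pics/p1.png',im)"
```

```text
time_s: 21.75
ee_pos: [462.6, -322.8, 168.7]
ee_rot: [-89.0, 0.3, -111.9]
force: [0.4, -0.1, -2.8]
gripper_width: 19.8
shift cm [ 0.12 10.87 -0.07] turn 0.1
```

View pics/p1.png

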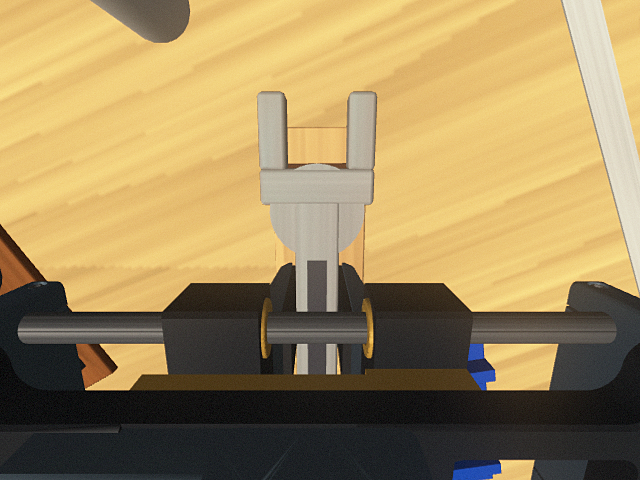

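```bash
python3 -m handwheel '[[1,[0.1,4,-0.1],0],[1,[0.1,8,-0.1],0],[1,[0.1,12,-0.1],0],[1,[0.1,13.5,-0.1],0],[1,[0.1,14,-0.1],0],[1,[0.1,14,-0.1],0],[1,[0.1,14,-0.1],0]]'; python3 -c "
from h import *
delta((463.6,-323.8,20),-112)"
```

```text
time_s: 22.5
ee_pos: [465.5, -323.8, 30.5]
ee_rot: [-88.7, 0.3, -111.8]
force: [-0.4, 0.2, -3.2]
gripper_width: 19.8
shift cm [ 0.08  1.05 -0.2 ] turn 0.2
```

```bash
python3 -m handwheel '[[1,[0.08,0.3,-0.2],0],[1,[0.08,0.6,-0.2],0],[1,[0.08,0.9,-0.2],0],[1,[0.08,1,-0.2],0],[1,[0.08,1,-0.2],0]]'
```

```text
time_s: 23.0
ee_pos: [463.5, -323.8, 20.5]
ee_rot: [-88.8, 0.3, -111.8]
force: [-1.1, 0.5, -2.5]
gripper_width: 19.6
```

```bash
python3 -m handwheel '[[1,[0,0.1,0],0],[1,[0,0.15,0],0],[1,[0,0.15,0],0]]'
```

```text
time_s: 23.3
ee_pos: [463.5, -323.9, 20.0]
ee_rot: [-88.7, 0.3, -111.8]
force: [-3.3, 2.1, 4.4]
gripper_width: 19.8
```

Contact on the battens; release and rise.

```bash
python3 -m handwheel '[[4,[0,0,0],0],[6,[0,0,0],0],[6,[0,0,0],0],[6,[0,-4,0],0],[6,[0,-9,0],0],[6,[0,-14,0],0],[6,[0,-14,0],0],[6,[0,-14,0],0]]'
python3 - <<'E'
from h import *
import pickle
pickle.dump((cam('wrist'),pose()),open('p2.pkl','wb'))
im=vision.grab_frame('wrist')[:,:,::-1]; cv2.imwrite('pics/p2.png',im)
E
```

```text
time_s: 24.1
ee_pos: [461.0, -323.7, 161.1]
ee_rot: [-88.6, 0.2, -111.8]
force: [-0.8, 0.3, -0.8]
gripper_width: 60.0
```

View pics/p2.png

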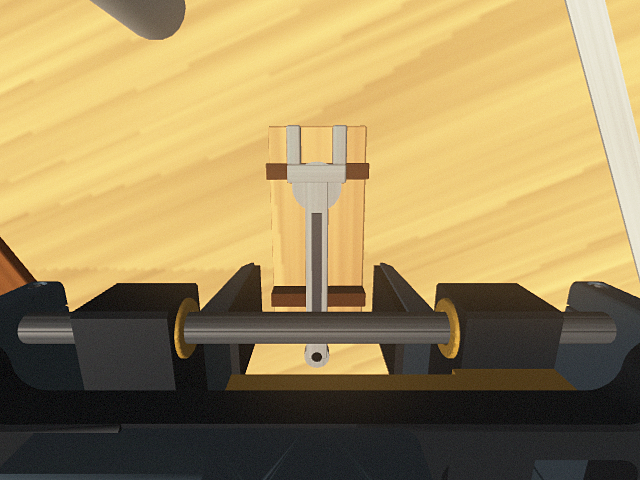

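Wrench lies centred across both battens (handle u≈317, rest 267–368). Now I'll check the jack from above.

```bash
python3 -c "
from h import *
delta((500,5,180),-95)"
```

```text
shift cm [-31.94  -2.1   -8.45] turn -16.8
```

```bash
python3 -m handwheel '[[6,[-31.9,-2.1,-8.4],-17],[6,[-31.9,-2.1,-8.4],-17],[6,[-31.9,-2.1,-8.4],-17],[6,[-31.9,-2.1,-8.4],-17],[6,[-31.9,-2.1,-8.4],-17],[6,[-31.9,-2.1,-8.4],-17],[6,[-31.9,-2.1,-8.4],-17],[6,[-31.9,-2.1,-8.4],-17],[6,[-31.9,-2.1,-8.4],-17],[6,[-31.9,-2.1,-8.4],-17]]'
python3 - <<'E'
from h import *
import pickle
pickle.dump((cam('wrist'),pose()),open('q.pkl','wb'))
im=vision.grab_frame('wrist')[:,:,::-1]; cv2.imwrite('pics/q.png',im); crop(im,230,60,470,260,3.3,'pics/qc.png')
im=vision.grab_frame('top')[:,:,::-1]; cv2.imwrite('pics/qt.png',im)
im=vision.grab_frame('scene')[:,:,::-1]; cv2.imwrite('pics/qs.png',im)
E
```

```text
time_s: 25.15
ee_pos: [499.5, 3.6, 178.8]
ee_rot: [-88.9, -0.1, -94.9]
force: [0.6, -0.7, 1.5]
gripper_width: 60.2
```

View pics/qc.png

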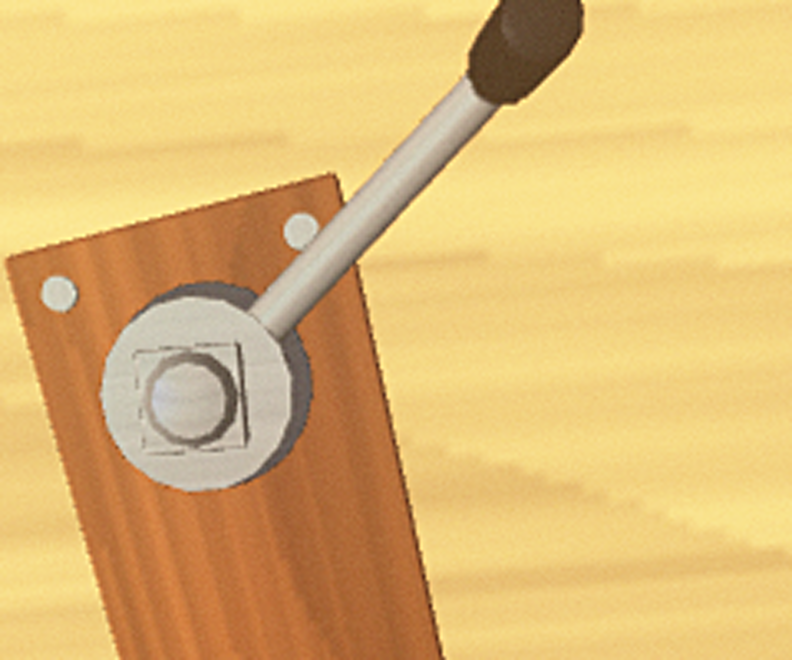

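View pics/qs.png

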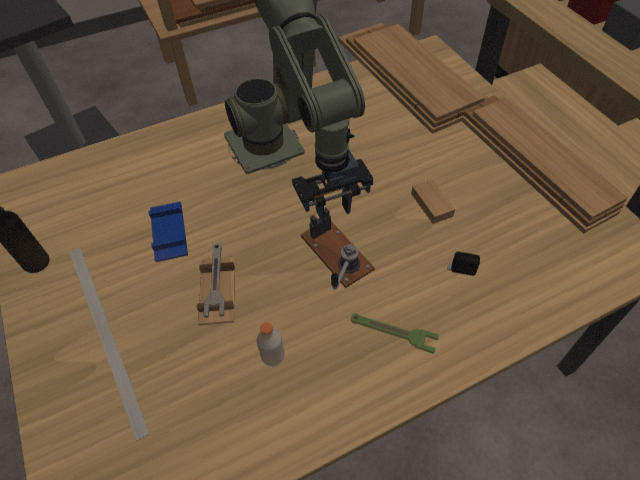

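Run:
```python
from h import *
import pickle
c,(P,R)=pickle.load(open('q.pkl','rb')); np.set_printoptions(precision=1,suppress=True)
F=lambda x,y:(230+(x+.5)/3.3-.5,60+(y+.5)/3.3-.5)
ang=lambda a,b:round(math.degrees(math.atan2(b[1]-a[1],b[0]-a[0])),1)
a,b,d,e=[ray(c,*F(*p),88) for p in((134,352),(239,342),(247,445),(143,456))]
print([np.linalg.norm(x-y) for x,y in((a,b),(b,d),(d,e),(e,a))],'sq yaw',ang(b,a)-90,ang(d,e)-90,ang(e,a),ang(d,b)); C=(a+b+d+e)/4
g=ray(c,*F(542,27),108); print(C,g,ang(C,g),np.linalg.norm((g-C)[:2]))
bar=[ray(c,*F(*p),49) for p in((466,77),(497,103),(254,312),(285,338))]
print('bar',ang((bar[2]+bar[3])/2,(bar[0]+bar[1])/2))
pl=[ray(c,*F(*p),12) for p in((7,258),(335,174),(441,655),(118,655))]
print('plate',ang(pl[1],pl[0])-90,ang(pl[3],pl[0]),ang(pl[2],pl[1]))
s=[ray(c,*F(*p),12) for p in((60,293),(301,231))]; print('screws',ang(s[1],s[0])-90)
```

```text
[np.float64(24.18621904911214), np.float64(23.4503775202111), np.float64(24.511397059605688), np.float64(23.758443624904995)] sq yaw 0.4000000000000057 1.0999999999999943 -1.6 -0.9
[556.5  21.9  88. ] [623.8 -57.  108. ] -49.5 103.6387046742821
bar -47.9
plate 8.700000000000003 8.3 8.9
screws 8.900000000000006
```

```bash
python3 -c "
from workcell import job,state
print(state()['time_s']); print(job.job_done())"
```

```text
25.3
the job is handed in; nothing more can be done
None
```

The locknut is fully tight, the jack's setting is within its limit, and the wrench is back on its wooden rest. I handed the job in at 25.3 s, with the gripper open and clear of everything.

I fitted the steel wrench on the square head with its handle in the fork, then swung the lever clockwise into its stop. The last push was about 11 N steady, against roughly 3.3 N of friction. I then lifted the wrench off and laid it across both battens.

- **Locknut:** the final wrist picture gives about 1.60, and tight counts from 1.52. Earlier readings scattered between 1.575 and 1.62.
- **Spindle:** about -0.16 to -0.18 rad, inside the 0.35 limit. That is slightly more than the 0.1–0.15 rad of play quoted, so one of those figures is a little off.
- **Wrench:** it lies flat and central across both battens, jaw towards the rest's +x.
- **Other things:** the offcut, glue bottle, tape measure, green wrench and blue rest look unmoved in the last scene picture. I compared that by eye and did not measure it.

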